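# Make up and weigh the next steriliser load

### The arm

A 6-joint arm with a two-finger parallel gripper is mounted at the origin on the work surface. World frame = base frame: x ahead of the robot, y to its left, z up, the work surface at z = 0. Lengths are in m, angles in rad, forces in N, time in s.
With the tool pointing down it reaches from about 0.425 to 0.95 m from the base axis. Payload 3.5 kg.
Tool frame: the origin (TCP) lies at the very end of the fingers, on their centre line; the grasp point (between the pads) lies 19 mm behind it; z points along the fingers, y is the direction in which the jaws open and shut (so a half turn about z gives the same grasp; the last joint's range is limited). The gripper opens to 85 mm and grips with 20 to 120 N. Pads are 22 mm wide; open, the fingers measure 114 mm over their backs; the gripper's body (76 mm by 85 mm) begins 54 mm behind the grasp point. The pads swing forward as they close: fully open they stand 13 mm farther back than shut.
Start: joints at [-1.487, 0.286, 1.577, -0, 1.279, -0.15], TCP at [0.156, -0.657, 0.231] pointing down, gripper open.
Joint ranges: [-2.77, 2.77], [-0.9, 2.22], [0.21, 2.48], [-1.53, 4.67], [0.24, 2.81], [-2.84, 2.84]. Speed limits (rad/s): [2.79, 2.79, 3.14, 3.14, 3.14, 3.14].

### API

Orientations are given as a rotation vector (axis times angle).
In Python, from bench import robot gives the robot as it stands. The module is installed in compiled form; this text tells all that it offers.
- The arm moves only by the tool step_arm, never from a script. Its argument "commands" is a list of rows, each a list of 7 numbers: the gripper command: -1 is shut, 1 is fully open, values between are in proportion, then the shift along the world's x, y, z in m, then the turn, a rotation vector about the world's x, y, z in degrees. A call has 1 to 10 rows; each row is the pose to reach, as a shift and turn from the pose commanded when the call began; what a row does not reach only later rows make up. A row lasts 1/8 s, in which the tool goes at most 62.5 mm and 10.7 degrees, less where a joint would pass 70% of its speed; a pose out of reach is approached as far as the arm can. A call with a gripper value outside its range is refused whole. The fingers move at their own pace and stop on an object; "newtons" is the grip in N (left out, the last holds). Time passes only in rows, so rows that repeat a pose let the fingers close. It gives the time, the measured TCP pose, the force and the opening at its end, in the units of the state.
- robot.state(): the state, without advancing time (a new reading comes with each control period).
- robot.grab_frame(name): name is "scene" or "top" or "wrist"; returns the picture (480x640x3 uint8, red, green, blue); there is no depth.
- robot.camera_model(name): a dict with "vfov" (degrees; the focal length in pixels is half the picture's height over the tangent of half this angle, whatever the lens; pixels are square), "cx", "cy" (the principal point, pixels), "T" (4x4, takes a point from camera to world coordinates); the wrist camera has in their place "hand_eye" (4x4, takes a point from camera to tool coordinates, whose origin is the TCP and whose axes are the flange's). Camera axes: x right, y down, z forward; pixel columns grow to the right and rows downward; lengths in m; the calibration is good to about 2 mm. A picture is of the moment at which its call begins: read the wrist's pose just before it. camera_model takes no time and is no camera call.
- robot.close_job(): hands the job in, once; it reports no verdict.
Trained networks look in the newest picture that a camera, given by its name, has taken for a name from the list of things; names that differ only in an ending like _2 or _b are one class to them, and where a whole thing is asked for, a point or a joint stands for the part that bears it (a point fixed in the world has none). Each returns a list of dicts, best first, with "conf" (0 to 1); they miss things now and then, are a little off and sometimes report something else, mostly with a low value. They report only what shows in the picture. A call takes as long as a camera call. They do not tell look-alikes from the thing itself.
- robot.cut_out(target, camera): "pixels" (480x640 bool, what is visible of it) and "point" ([column, row] in pixels, amid what is visible of it).
- robot.spot_point(target, camera): "point" ([column, row] in pixels: a listed point, or the origin of a listed thing).
The state is a dict: "time": time; "joints": joint angles; "qvel": joint speeds; "effort": joint torques, N m; "eef_pos": TCP position; "tcp_rot": TCP orientation; "ft_force": force on the tool from outside, world axes, zero at the start; "wrist_torque": the same for the moment, N m; "width": finger opening in m.
Only numpy, scipy, OpenCV 4.12 (cv2) and the standard library are available. Lean on these libraries where they do the work, as an engineer would, in place of code of your own. Each camera call takes 0.05 s, during which the arm holds its last target.

### The job

Make up and weigh the next steriliser load: first zero the scale with the empty white basket standing on it by pressing the zero key (left of the display) fully down, then draw the lowest cassette, which has waited longest, out from under the stack in the wire rack without lifting the others, which stay stacked in the rack. Lay it and all the loose cassettes from the counter flat on the floor of the basket, none on top of another; the basket is light, overhangs the small platform and tips if one end alone is loaded, so share them between both ends and leave it standing level on the scale. When all are in, press the record key (right of the display) fully down; leave everything else where it is.

Things in the scene. Friction and masses are not known exactly. Their poses are not given: they have to be found in the camera images.
- low_mid (a point): Closed instrument cassette of plain steel with two rows of slots in its lid, 170 x 40 x 18 mm, 180 g, the same as all the others. Origin at its centre, half-way up (9 mm); x along its length, z up. The lowest of the stack in the wire rack: it lies on the counter, 60 mm forward of the three above, its front end sticking out of the rack's slot by 54 mm.
- up1_mid (a point): Closed instrument cassette of plain steel with two rows of slots in its lid, 170 x 40 x 18 mm, 180 g, the same as all the others. Origin at its centre, half-way up (9 mm); x along its length, z up. Second of the stack in the rack (lies on the lowest). It stays in the rack.
- up2_mid (a point): Closed instrument cassette of plain steel with two rows of slots in its lid, 170 x 40 x 18 mm, 180 g, the same as all the others. Origin at its centre, half-way up (9 mm); x along its length, z up. Third of the stack in the rack. It stays in the rack.
- up3_mid (a point): Closed instrument cassette of plain steel with two rows of slots in its lid, 170 x 40 x 18 mm, 180 g, the same as all the others. Origin at its centre, half-way up (9 mm); x along its length, z up. Top of the stack in the rack. It stays in the rack.
- rack_mid (a point): Fixed wire rack, 195 x 60 x 87 mm, no floor. Origin on the counter at its middle, under the middle of the three upper cassettes; x along it to its rear, slot end at -x. Front wires at x = -91 mm, lowest crosswire 24 to 30 mm up: only the lowest cassette passes under it, the wires hold back the rest, which then sink 18 mm. Posts at y = +-27 mm, rear wires at x = 98 mm.
- cas_a_mid (a point): Closed instrument cassette of plain steel with two rows of slots in its lid, 170 x 40 x 18 mm, 180 g, the same as all the others. Origin at its centre, half-way up (9 mm); x along its length, z up. One of the loose cassettes that lie flat on the open counter between the robot and the rack; some of the four may be absent.
- cas_b_mid (a point): Closed instrument cassette of plain steel with two rows of slots in its lid, 170 x 40 x 18 mm, 180 g, the same as all the others. Origin at its centre, half-way up (9 mm); x along its length, z up. One of the loose cassettes that lie flat on the open counter between the robot and the rack; some of the four may be absent.
- cas_c_mid (a point): Closed instrument cassette of plain steel with two rows of slots in its lid, 170 x 40 x 18 mm, 180 g, the same as all the others. Origin at its centre, half-way up (9 mm); x along its length, z up. One of the loose cassettes that lie flat on the open counter between the robot and the rack; some of the four may be absent.
- cas_d_mid (a point): Closed instrument cassette of plain steel with two rows of slots in its lid, 170 x 40 x 18 mm, 180 g, the same as all the others. Origin at its centre, half-way up (9 mm); x along its length, z up. One of the loose cassettes that lie flat on the open counter between the robot and the rack; some of the four may be absent.
- basket_floor (a point): White perforated plastic basket, very light (120 g), loose, standing on the scale's small platform and overhanging it. Outside 188 x 368 x 50 mm, walls and floor 4 mm. Origin at the centre of its inner floor; y along its long side, x across it, z up. Five cassettes fit flat in it side by side, lying across it (along its x). It tips if loaded at one end only.
- platform (a point): Bench scale, fixed to the counter, its keypad (two round keys with a display between) towards the robot. Origin at the centre of the top of its 130 x 130 mm steel platform, 50 mm above the counter; x points away from its keypad, z up. The keypad part is 36 mm high and reaches to x = -180 mm.
- zero_key_top (a point): The scale's zero key: the round white push button, 26 mm across, left of the display as seen from the robot (+y side of the scale). Origin at the centre of its top; it is pressed straight down.
- zero_key (a joint): Travel of the zero key in m: 0 released, 0.006 fully down (takes about 4 N); it springs back.
- record_key_top (a point): The scale's record key: the same kind of button, right of the display as seen from the robot (-y side of the scale). Origin at the centre of its top; it is pressed straight down.
- record_key (a joint): Travel of the record key in m: 0 released, 0.006 fully down (takes about 4 N); it springs back.
- beaker: Clear plastic beaker, 66 mm across, 75 mm high, loose. Bystander. Origin at the centre of its underside.
- jar: Jar with a white cap, 64 mm across, 70 mm high, loose. Bystander. Origin at the centre of its underside.
- timer: Black bench timer, 45 x 85 x 30 mm, loose. Bystander. Origin at the centre of its underside.
- brush: Hand brush lying on the counter, 190 mm long, loose. Bystander. Origin at its underside.
- soap: White soap bottle with a black cap, 70 mm across, 150 mm high, loose. Bystander. Origin at the centre of its underside.
There are look-alikes about, which are no part of the job. Leave any green look-alike of the part that bears up3_mid alone.

How it is judged:
On the way, in this order (a step that is already met when the one before it is completed fails the run):
1. the zero key is pressed fully down while the basket stands empty on the scale (value of joint zero_key above 0.0045 m and angle between basket_floor's own z axis and vertical below 0.05 rad and distance between each of low_mid, cas_a_mid, cas_b_mid, cas_c_mid, cas_d_mid and basket_floor above 0.19 m), for 0.1 s.
2. the lowest cassette has been drawn clear of the rack, and the other three are stacked in the rack, lying flat (x of low_mid in the frame of rack_mid below -0.176 m and horizontal distance between each of up1_mid, up2_mid, up3_mid and rack_mid below 0.03 m and angle between each of up1_mid, up2_mid, up3_mid's own z axis and vertical below 0.12 rad and height (world z) of up1_mid between 0.003 and 0.015 m and height (world z) of up2_mid between 0.021 and 0.033 m and height (world z) of up3_mid between 0.039 and 0.051 m), for 0.2 s.
3. every cassette from the counter and the drawn one lie flat in the level basket, shared between both ends, with the others stacked in the rack (x of low_mid in the frame of basket_floor between -0.09 and 0.09 m and y of low_mid in the frame of basket_floor between -0.18 and 0.18 m and z of low_mid in the frame of basket_floor between 0.003 and 0.015 m and angle between each of low_mid, cas_a_mid, cas_b_mid, cas_c_mid, cas_d_mid's own z axis and vertical below 0.1 rad and x of cas_a_mid in the frame of basket_floor between -0.09 and 0.09 m and y of cas_a_mid in the frame of basket_floor between -0.18 and 0.18 m and z of cas_a_mid in the frame of basket_floor between 0.003 and 0.015 m and x of cas_b_mid in the frame of basket_floor between -0.09 and 0.09 m and y of cas_b_mid in the frame of basket_floor between -0.18 and 0.18 m and z of cas_b_mid in the frame of basket_floor between 0.003 and 0.015 m and x of cas_c_mid in the frame of basket_floor between -0.09 and 0.09 m and y of cas_c_mid in the frame of basket_floor between -0.18 and 0.18 m and z of cas_c_mid in the frame of basket_floor between 0.003 and 0.015 m and x of cas_d_mid in the frame of basket_floor between -0.09 and 0.09 m and y of cas_d_mid in the frame of basket_floor between -0.18 and 0.18 m and z of cas_d_mid in the frame of basket_floor between 0.003 and 0.015 m and y of any of low_mid, cas_a_mid, cas_b_mid, cas_c_mid, cas_d_mid in the frame of basket_floor above 0.03 m and y of any of low_mid, cas_a_mid, cas_b_mid, cas_c_mid, cas_d_mid in the frame of basket_floor below -0.03 m and angle between basket_floor's own z axis and vertical below 0.05 rad and horizontal distance between basket_floor and platform below 0.05 m and z of basket_floor in the frame of platform between -0.002 and 0.01 m and horizontal distance between each of up1_mid, up2_mid, up3_mid and rack_mid below 0.03 m and angle between each of up1_mid, up2_mid, up3_mid's own z axis and vertical below 0.12 rad and height (world z) of up1_mid between 0.003 and 0.015 m and height (world z) of up2_mid between 0.021 and 0.033 m and height (world z) of up3_mid between 0.039 and 0.051 m), for 0.3 s.
4. the record key is pressed fully down with the load in the basket (value of joint record_key above 0.0045 m and x of low_mid in the frame of basket_floor between -0.09 and 0.09 m and y of low_mid in the frame of basket_floor between -0.18 and 0.18 m and z of low_mid in the frame of basket_floor between 0.003 and 0.015 m and angle between each of low_mid, cas_a_mid, cas_b_mid, cas_c_mid, cas_d_mid's own z axis and vertical below 0.1 rad and x of cas_a_mid in the frame of basket_floor between -0.09 and 0.09 m and y of cas_a_mid in the frame of basket_floor between -0.18 and 0.18 m and z of cas_a_mid in the frame of basket_floor between 0.003 and 0.015 m and x of cas_b_mid in the frame of basket_floor between -0.09 and 0.09 m and y of cas_b_mid in the frame of basket_floor between -0.18 and 0.18 m and z of cas_b_mid in the frame of basket_floor between 0.003 and 0.015 m and x of cas_c_mid in the frame of basket_floor between -0.09 and 0.09 m and y of cas_c_mid in the frame of basket_floor between -0.18 and 0.18 m and z of cas_c_mid in the frame of basket_floor between 0.003 and 0.015 m and x of cas_d_mid in the frame of basket_floor between -0.09 and 0.09 m and y of cas_d_mid in the frame of basket_floor between -0.18 and 0.18 m and z of cas_d_mid in the frame of basket_floor between 0.003 and 0.015 m and y of any of low_mid, cas_a_mid, cas_b_mid, cas_c_mid, cas_d_mid in the frame of basket_floor above 0.03 m and y of any of low_mid, cas_a_mid, cas_b_mid, cas_c_mid, cas_d_mid in the frame of basket_floor below -0.03 m and angle between basket_floor's own z axis and vertical below 0.05 rad and horizontal distance between basket_floor and platform below 0.05 m and z of basket_floor in the frame of platform between -0.002 and 0.01 m), for 0.1 s.
At the end, for the whole second after the job is handed in: All loaded cassettes flat on the basket floor (tilt under 0.1 rad), at least one over 30 mm to each side of its middle; basket level (0.05 rad), within 50 mm of the platform's centre; the other three stacked flat in the rack in order, within 30 mm of its middle; keys released (all of step 3 and value of joint each of zero_key, record_key below 0.002 m); the robot touches nothing.
It fails at once if an upper cassette of the stack is lifted by more than 20 mm (height (world z) of up1_mid above 0.047 m or height (world z) of up2_mid above 0.065 m or height (world z) of up3_mid above 0.083 m).
It fails at once if an upper cassette topples or leaves the rack (tilt over 0.6 rad or more than 80 mm from the rack's middle) ((angle between up1_mid's own z axis and vertical above 0.6 rad or horizontal distance between up1_mid and rack_mid above 0.08 m) or (angle between up2_mid's own z axis and vertical above 0.6 rad or horizontal distance between up2_mid and rack_mid above 0.08 m) or (angle between up3_mid's own z axis and vertical above 0.6 rad or horizontal distance between up3_mid and rack_mid above 0.08 m)).
It fails at once if a bystander (beaker, jar, timer, brush, soap bottle) is moved more than 30 mm (distance of any of beaker, jar, timer, brush, soap from where it was at the start of the episode above 0.03 m).
Of cas_a, cas_b, cas_c, cas_d only 2 to 4 are there at a start; the rules pass over those that are not, and their reading is None.
At some moment in a run one of cas_a, cas_b, cas_c, cas_d may be knocked a few centimetres aside while the robot is not near it.
Once in a run the grip may slacken for a moment while it holds something.
It also fails if it takes over 208 s, if anything falls off the work surface, if the arm or the gripper's body presses on something with over 40 N, if the wrist force passes 120 N, or if a joint passes its speed limit or range.

## Working session

There is one attempt and no reset: what is moved stays moved. The work goes in short steps, Python scripts to look and compute and a tool call to move; the robot and the scene stay as the last step left them, time stands still between calls to the robot, and variables do not carry over. Pictures are saved under pics/ and viewed, and the job is handed in when it is done.

Besides the shell and the picture viewer there is one more tool, called after "Request:" as a command line: name --pt "numbers of a row" for each row, then --argument value for the rest. step_arm: Moves the arm, as the interface text tells. Its arguments: {"type":"object","properties":{"commands":{"type":"array","items":{"type":"array","items":{"type":"number"}}},"newtons":{"type":"number"}},"required":["commands"]}

```bash
mkdir -p pics; cat > h.py <<'E'
import numpy as np, cv2
from bench import robot
from scipy.spatial.transform import Rotation as R
def save(cam,name):
    im=robot.grab_frame(cam); cv2.imwrite('pics/'+name+'.png',im[:,:,::-1]); return im
def cam(name,st=None):
    m=robot.camera_model(name); f=240/np.tan(np.radians(m['vfov'])/2)
    if 'T' in m: T=np.array(m['T'])
    else:
        st=st or robot.state(); B=np.eye(4); B[:3,:3]=R.from_rotvec(st['tcp_rot']).as_matrix(); B[:3,3]=st['eef_pos']; T=B@np.array(m['hand_eye'])
    return f,m['cx'],m['cy'],T
def ray(c,p,z):
    f,cx,cy,T=c; d=T[:3,:3]@np.array([(p[0]-cx)/f,(p[1]-cy)/f,1]); o=T[:3,3]; return o+d*(z-o[2])/d[2]
def proj(c,P):
    f,cx,cy,T=c; q=T[:3,:3].T@(np.array(P)-T[:3,3]); return np.array([cx+f*q[0]/q[2],cy+f*q[1]/q[2]])
E
python3 - <<'E'
from h import *
print(robot.state())
for n in ('scene','top','wrist'):
    save(n,n+'0'); print(n,robot.camera_model(n))
E
```

```text
{'time': 0.0, 'joints': array([-1.48697785e+00,  2.87178483e-01,  1.57818441e+00,  2.14813531e-05,
        1.27861249e+00, -1.49995822e-01]), 'qvel': array([ 0.00083348, -0.00033458, -0.00068934,  0.00133445, -0.00062755,
        0.00091548]), 'effort': array([ 2.62384128e-04, -4.05982947e+01, -2.92625070e+01, -9.63543562e-05,
        5.84950758e-03, -7.34105043e-06]), 'eef_pos': array([ 0.15637104, -0.65595664,  0.22993463]), 'tcp_rot': array([-3.11778522e+00, -3.66151237e-01, -1.55985883e-04]), 'ft_force': array([-0.36567139,  0.72416327,  0.35673501]), 'wrist_torque': array([ 0.04904689, -0.03462659,  0.03906813]), 'width': 0.08539021530599515}
scene {'vfov': 50.20409509171806, 'cx': 308.79398418111435, 'cy': 232.98043478852782, 'T': array([[-0.27115111,  0.73852274, -0.61730158,  1.19678475],
       [ 0.96252543,  0.20492655, -0.17762294,  0.30559044],
       [-0.0046771 , -0.64233113, -0.76641297,  0.91940346],
       [ 0.        ,  0.        ,  0.        ,  1.        ]])}
top {'vfov': 51.178946176232444, 'cx': 322.1422403985639, 'cy': 242.80060852333452, 'T': array([[ 0.02922406, -0.98895942,  0.14527638,  0.3928922 ],
       [-0.99944756, -0.03121155, -0.01141986,  0.11098636],
       [ 0.01582808, -0.14486238, -0.98932521,  1.03597994],
       [ 0.        ,  0.        ,  0.        ,  1.        ]])}
wrist {'vfov': 61.875617915234066, 'cx': 319.2905915511113, 'cy': 237.83022695867533, 'hand_eye': array([[-6.09537687e-04, -9.53613453e-01, -3.01033238e-01,
         7.62835398e-02],
       [ 9.99999814e-01, -5.90305281e-04, -1.54848402e-04,
        -7.87364039e-04],
       [-3.00359907e-05, -3.01033276e-01,  9.53613635e-01,
        -1.43387370e-01],
       [ 0.00000000e+00,  0.00000000e+00,  0.00000000e+00,
         1.00000000e+00]])}
```

View pics/scene0.png

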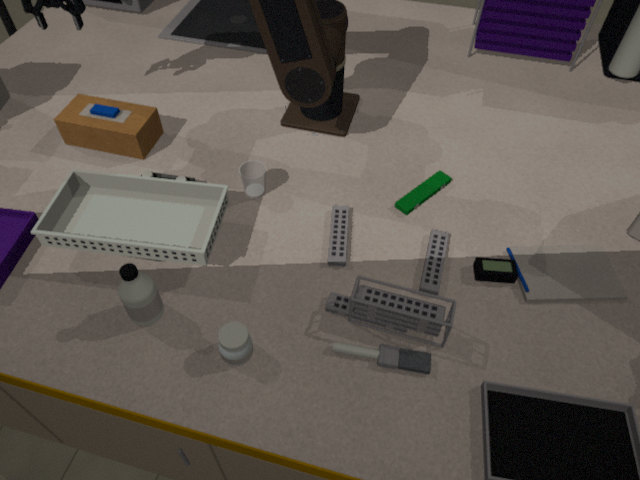

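View pics/top0.png

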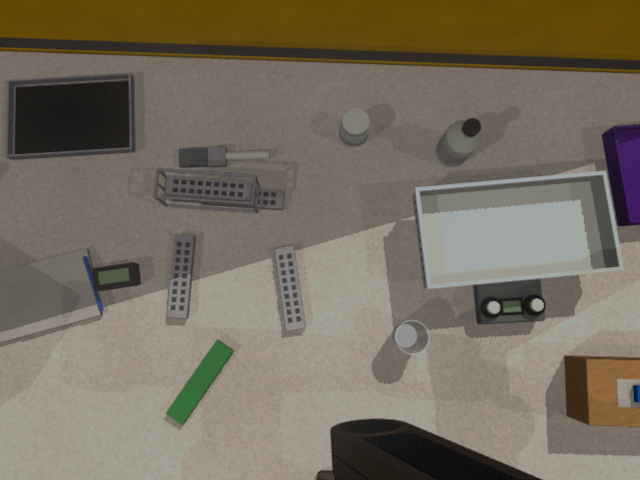

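View pics/wrist0.png

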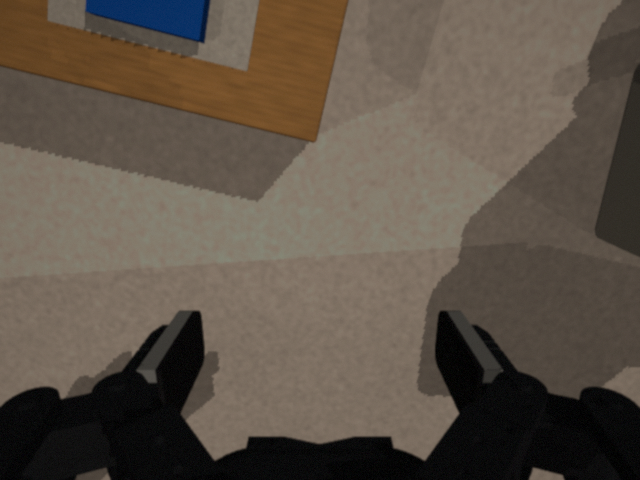

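The top view shows the rack stack at (210,190), its front end at (270,198), facing −y. Two loose steel cassettes lie at (181,277) and (289,288), and the green look-alike is at (200,382). The zero key is at (492,307) and the record key at (535,305). I'll measure these next.

```bash
python3 - <<'E'
from h import *
c=cam('top'); s=cam('scene')
zs={'low_mid':.009,'cas_a_mid':.009,'up3_mid':.063,'rack_mid':0,'basket_floor':.054,'platform':.05,'zero_key_top':.04,'record_key_top':.04,'beaker':0,'jar':0,'timer':0,'brush':0,'soap':0}
im={n:robot.grab_frame(n) for n in('top','scene')}
for t,z in zs.items():
  for n,cc in(('top',c),('scene',s)):
    for d in robot.spot_point(t,n)[:4]:
        print(t,n,np.round(d['point']),round(d['conf'],2),ray(cc,d['point'],z).round(3))
hsv=im['top']
# manual mask by cutouts for cassettes
for n,cc in(('top',c),('scene',s)):
  for t in ('cas_a_mid','basket_floor','zero_key_top'):
    for d in robot.cut_out(t,n)[:8]:
        m=d['pixels'].astype(np.uint8); r=cv2.minAreaRect(np.argwhere(m)[:,::-1].astype(np.float32))
        b=cv2.boxPoints(r); zz={'c':.018,'b':.1,'z':.04}[t[0]]
        print(t,n,round(d['conf'],2),int(m.sum()),np.round(r[0]),[ray(cc,p,zz)[:2].round(3).tolist() for p in b])
E
```

```text
low_mid scene [365. 314.] 0.95 [0.641 0.264 0.009]
cas_a_mid top [182. 276.] 0.98 [0.467 0.383 0.009]
cas_a_mid scene [433. 261.] 0.83 [0.467 0.382 0.009]
cas_a_mid scene [366. 314.] 0.24 [0.641 0.267 0.009]
up3_mid top [204. 380.] 0.8 [0.267 0.313 0.063]
up3_mid top [208. 189.] 0.79 [0.636 0.33  0.063]
up3_mid scene [425. 191.] 0.77 [0.311 0.334 0.063]
up3_mid scene [401. 306.] 0.66 [0.638 0.33  0.063]
rack_mid top [216. 195.] 0.7 [0.64  0.326 0.   ]
rack_mid scene [392. 320.] 0.81 [0.634 0.321 0.   ]
rack_mid scene [140. 223.] 0.32 [ 0.534 -0.303  0.   ]
basket_floor top [507. 233.] 0.98 [ 0.568 -0.269  0.054]
basket_floor scene [137. 220.] 0.94 [ 0.568 -0.277  0.054]
basket_floor scene [434. 259.] 0.68 [0.497 0.379 0.054]
zero_key_top top [493. 308.] 0.7 [ 0.419 -0.242  0.04 ]
zero_key_top scene [181. 178.] 0.51 [ 0.401 -0.251  0.04 ]
record_key_top top [540. 304.] 0.61 [ 0.43  -0.338  0.04 ]
record_key_top top [242. 199.] 0.55 [0.625 0.264 0.04 ]
record_key_top scene [365. 312.] 0.55 [0.655 0.265 0.04 ]
record_key_top scene [146. 178.] 0.51 [ 0.425 -0.334  0.04 ]
beaker top [407.
[... 759 characters left out ...]
.383, 0.406], [0.554, 0.401], [0.55, 0.356], [0.38, 0.361]]
basket_floor top 0.67 20313 [518. 229.] [[0.645, -0.069], [0.695, -0.465], [0.494, -0.471], [0.448, -0.087]]
zero_key_top top 0.42 150 [493. 307.] [[0.409, -0.229], [0.433, -0.229], [0.434, -0.257], [0.41, -0.257]]
cas_a_mid scene 0.74 1260 [434. 261.] [[0.564, 0.361], [0.38, 0.359], [0.378, 0.405], [0.56, 0.403]]
basket_floor scene 0.94 14017 [130. 215.] [[0.725, -0.426], [0.502, -0.559], [0.444, -0.097], [0.667, -0.028]]
zero_key_top scene 0.45 38 [181. 177.] [[0.395, -0.264], [0.39, -0.245], [0.403, -0.239], [0.408, -0.258]]
zero_key_top scene 0.18 1189 [235. 342.] [[0.752, -0.007], [0.735, 0.054], [0.821, 0.085], [0.837, 0.028]]
```

```bash
python3 - <<'E'
import cv2
a=cv2.imread('pics/top0.png')
cv2.imwrite('pics/c1.png',cv2.resize(a[140:340,130:330],None,fx=3,fy=3,interpolation=cv2.INTER_CUBIC))
cv2.imwrite('pics/c2.png',cv2.resize(a[160:340,390:630],None,fx=3.2,fy=3.2,interpolation=cv2.INTER_CUBIC))
E
```

```text
(no output)
```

View pics/c1.png

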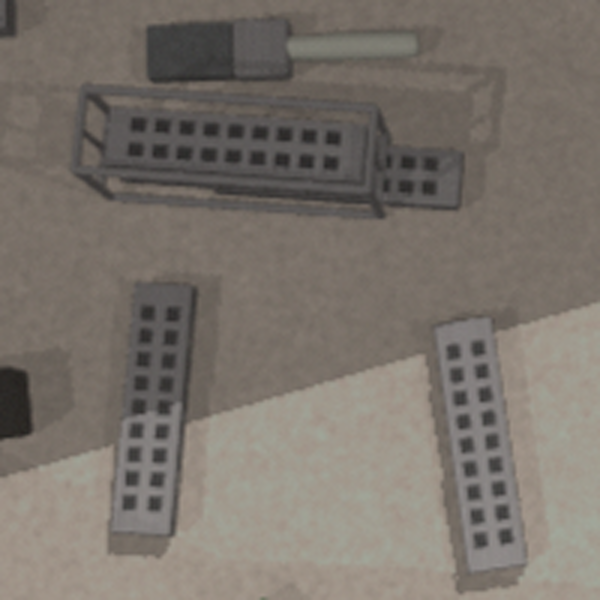

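View pics/c2.png

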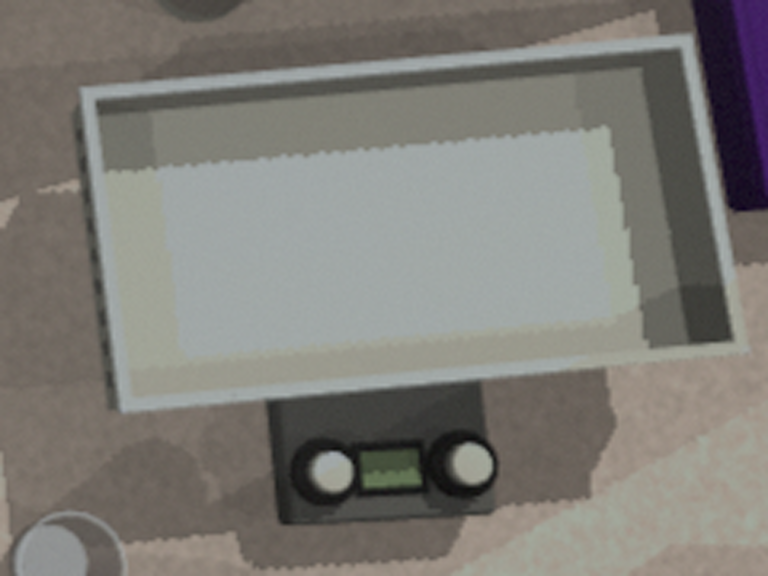

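Two loose steel cassettes are present: A at about (0.467, 0.383) and B at about (0.44, 0.165). The green one is a look-alike, so I'll leave it. First I'll go above the zero key.

Request:
step_arm --pt "-1 0.263 0.414 0 0 0 -13.4" --pt "-1 0.263 0.414 0 0 0 -13.4" --pt "-1 0.263 0.414 0 0 0 -13.4" --pt "-1 0.263 0.414 0 0 0 -13.4" --pt "-1 0.263 0.414 0 0 0 -13.4" --pt "-1 0.263 0.414 0 0 0 -13.4" --pt "-1 0.263 0.414 0 0 0 -13.4" --pt "-1 0.263 0.414 0 0 0 -13.4" --pt "-1 0.263 0.414 -0.07 0 0 -13.4" --pt "-1 0.263 0.414 -0.07 0 0 -13.4" --newtons 40

```text
time: 3.1
eef_pos: [0.4172, -0.2398, 0.1572]
tcp_rot: [-3.135, -0.002, 0.011]
ft_force: [-0.8, -0.4, -0.1]
width: -0.0001
```

```bash
python3 - <<'E'
from h import *
st=robot.state(); save('wrist','w1'); print(st['eef_pos'],st['tcp_rot'],st['ft_force'],st['joints'])
c=cam('wrist',st)
for t in('zero_key_top','record_key_top'):
  for d in robot.spot_point(t,'wrist')[:3]: print(t,d['point'],d['conf'],ray(c,d['point'],.04))
E
```

```text
[ 0.41720288 -0.23975093  0.15722215] [-3.13542098e+00 -2.30014592e-03  1.09803649e-02] [-0.83224088 -0.41933387 -0.0847521 ] [-7.32776149e-01 -6.61488744e-02  2.10330905e+00 -1.33124542e-04
  1.11375366e+00  8.36612281e-01]
zero_key_top [321.1, 228.0] 0.64 [ 0.41721692 -0.23961479  0.04      ]
record_key_top [455.9, 219.6] 0.67 [ 0.42334447 -0.33007925  0.04      ]
```

View pics/w1.png

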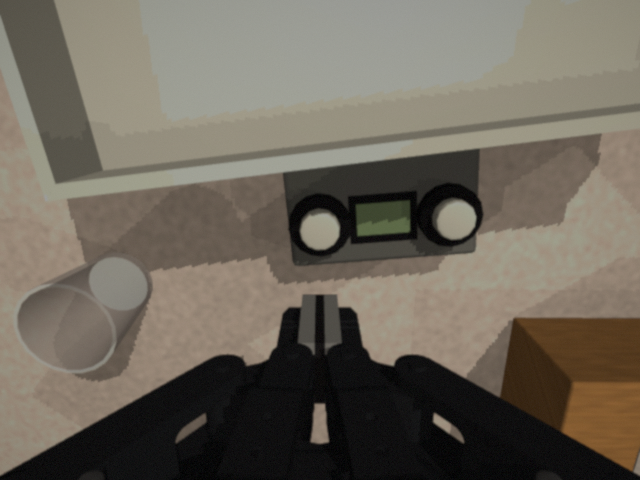

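The closed fingers are right over the zero key (321,228 projects to 0.417, −0.240). Descending.

Request:
step_arm --pt "-1 0 0 -0.05 0 0 0" --pt "-1 0 0 -0.085 0 0 0" --pt "-1 0 0 -0.105 0 0 0" --pt "-1 0 0 -0.107 0 0 0"

```text
time: 3.75
eef_pos: [0.4197, -0.244, 0.0554]
tcp_rot: [3.141, -0.002, 0.0]
ft_force: [-1.1, 0.8, 2.8]
width: -0.0002
```

Request:
step_arm --pt "-1 0 0 -0.004 0 0 0" --pt "-1 0 0 -0.006 0 0 0"

```text
time: 4.0
eef_pos: [0.4206, -0.2444, 0.0513]
tcp_rot: [3.139, 0.0, 0.003]
ft_force: [-6.5, 2.0, 17.1]
width: -0.0002
```

Request:
step_arm --pt "-1 0 0 -0.002 0 0 0" --pt "-1 0 0 -0.002 0 0 0"

```text
time: 4.25
eef_pos: [0.4206, -0.2445, 0.0512]
tcp_rot: [3.139, 0.001, 0.0]
ft_force: [-8.6, 3.6, 20.2]
width: -0.0004
```

```bash
python3 - <<'E'
from h import *
st=robot.state(); save('wrist','w2');save('scene','s2'); print(st['eef_pos'],st['ft_force'])
E
```

```text
[ 0.42060461 -0.24446865  0.05117074] [-8.60386367  3.56306543 20.19900052]
```

View pics/w2.png

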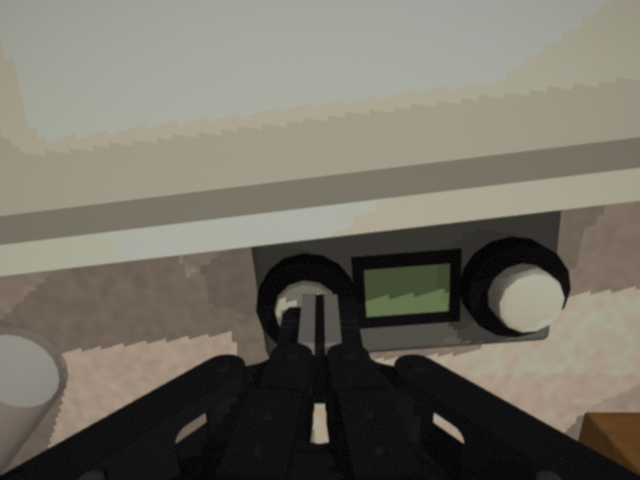

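The zero key is bottomed: z holds at 51 mm while the force rises, and its cap sits visibly lower than the record cap. I'll retreat and go to look at the rack's slot end.

Request:
step_arm --pt "-1 0 0 0.06 0 0 0" --pt "-1 0 0 0.12 0 0 0" --pt "-1 0 0 0.16 0 0 10" --pt "-1 0.03 0.06 0.16 0 0 20" --pt "-1 0.06 0.12 0.16 0 0 30" --pt "-1 0.09 0.17 0.16 0 0 40" --pt "-1 0.12 0.22 0.16 0 0 50" --pt "-1 0.15 0.27 0.16 0 0 60" --pt "0 0.18 0.32 0.16 0 0 70" --pt "0.4 0.21 0.36 0.16 0 0 80"

```text
time: 5.6
eef_pos: [0.6307, 0.1197, 0.2077]
tcp_rot: [2.399, 2.027, 0.004]
ft_force: [1.3, -0.0, -0.3]
width: 0.0358
```

Request:
step_arm --pt "0.4 0.015 0.035 0 0 0 10" --pt "0.4 0.015 0.035 0 0 0 10" --pt "0.4 0.015 0.035 0 0 0 10" --pt "0.4 0.015 0.035 0 0 0 10"

```text
time: 6.1
eef_pos: [0.6442, 0.1513, 0.2067]
tcp_rot: [2.223, 2.219, 0.0]
ft_force: [-0.3, 0.3, 0.0]
width: 0.0598
```

```bash
python3 - <<'E'
from h import *
st=robot.state(); save('wrist','w3');save('top','t3'); print(st['eef_pos'],st['tcp_rot'],st['ft_force'],st['joints'],st['width'])
c=cam('wrist',st)
for t,z in(('low_mid',.009),('rack_mid',0),('cas_a_mid',.009)):
  for d in robot.spot_point(t,'wrist')[:3]: print(t,d['point'],d['conf'],ray(c,d['point'],z))
for d in robot.cut_out('low_mid','wrist')[:3]:
  m=d['pixels'].astype(np.uint8); r=cv2.minAreaRect(np.argwhere(m)[:,::-1].astype(np.float32)); print(d['conf'],r,[ray(c,p,.018)[:2].round(3).tolist() for p in cv2.boxPoints(r)])
E
```

```text
[0.64421787 0.15131288 0.20670942] [2.22344888e+00 2.21892040e+00 3.56540938e-04] [-0.34532224  0.34199495  0.02583656] [ 7.76736602e-02  2.76861626e-01  1.63408142e+00 -1.35339311e-04
  1.23024220e+00  7.97576047e-02] 0.059814306839920325
0.62 ((305.83087158203125, 137.10311889648438), (51.12836456298828, 65.291015625), 1.3639274835586548) [[0.611, 0.184], [0.614, 0.235], [0.654, 0.234], [0.653, 0.182]]
```

View pics/w3.png

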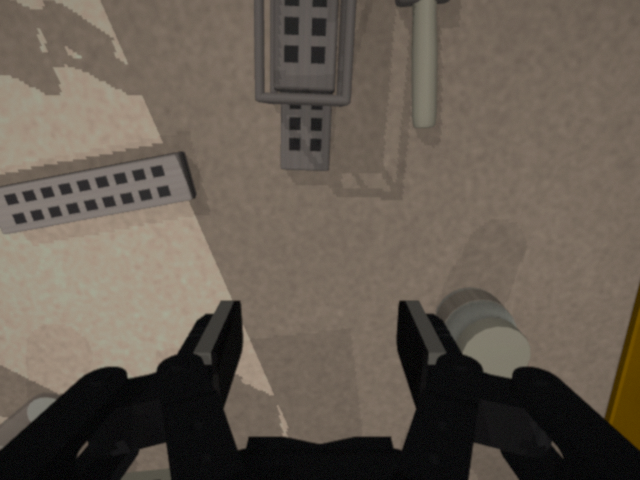

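View pics/t3.png

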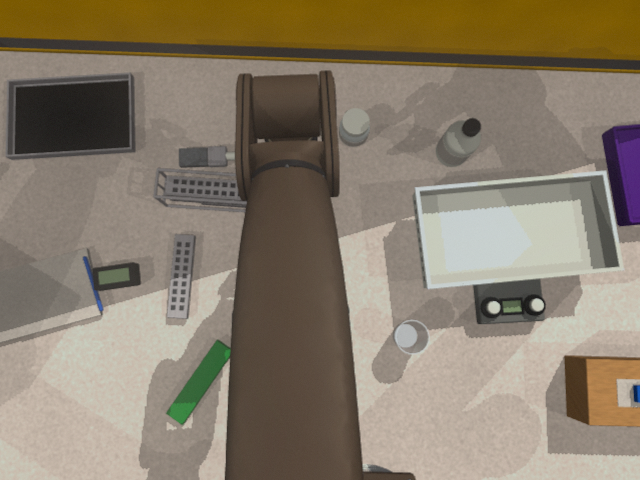

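The wrist view shows the low cassette's front end at (305,137), sticking out under the crosswire at row 98. In world coordinates the front end is at (0.6325, 0.183), with its axis about 2° off y. The grey cassettes carry the two rows of slots and the green one is a look-alike. I'll approach tilted 10° away from the rack.

Request:
step_arm --pt "0.4 -0.011 0.02 -0.06 5 0 -1" --pt "0.4 -0.011 0.047 -0.12 10 0 -2" --pt "0.4 -0.011 0.047 -0.16 10 0 -2" --pt "0.4 -0.011 0.047 -0.16 10 0 -2"

```text
time: 6.9
eef_pos: [0.6296, 0.199, 0.0414]
tcp_rot: [-2.164, -2.088, -0.174]
ft_force: [-0.1, 0.6, 1.0]
width: 0.0597
```

```bash
python3 - <<'E'
from h import *
st=robot.state(); save('wrist','w4'); print(st['eef_pos'],st['tcp_rot'],st['ft_force'],st['width'])
c=cam('wrist',st)
for d in robot.cut_out('low_mid','wrist')[:3]:
  m=d['pixels'].astype(np.uint8); r=cv2.minAreaRect(np.argwhere(m)[:,::-1].astype(np.float32)); print(d['conf'],r,[ray(c,p,.018)[:2].round(3).tolist() for p in cv2.boxPoints(r)])
E
```

```text
[0.62962175 0.19898121 0.04142773] [-2.16397742 -2.08788119 -0.17402299] [-0.06173251  0.58538595  1.04324863] 0.05968187265237513
0.95 ((327.0, 289.5), (85.0, 88.0), 90.0) [[0.613, 0.224], [0.652, 0.222], [0.652, 0.182], [0.611, 0.184]]
```

View pics/w4.png

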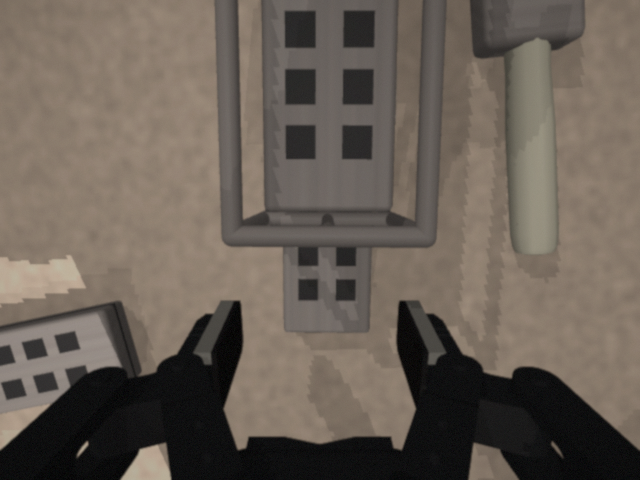

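The fingers at columns 230 and 410 straddle the front end at (327,290). I'll shift 2 mm, lower and grip.

Request:
step_arm --pt "0.4 0.002 0 -0.025 0 0 0" --pt "0.4 0.002 0 -0.037 0 0 0" --pt "0.4 0.002 0 -0.037 0 0 0" --pt "-1 0.002 0 -0.037 0 0 0" --pt "-1 0.002 0 -0.037 0 0 0" --pt "-1 0.002 0 -0.037 0 0 0" --pt "-1 0.002 0 -0.037 0 0 0" --newtons 80

```text
time: 7.88
eef_pos: [0.6361, 0.1994, 0.0115]
tcp_rot: [-2.166, -2.095, -0.187]
ft_force: [-2.6, -1.7, 6.0]
width: 0.0368
```

```bash
python3 - <<'E'
from h import *
st=robot.state(); save('wrist','w5'); print(st['eef_pos'],st['tcp_rot'],st['ft_force'],st['width'])
E
```

```text
[0.63609132 0.19938949 0.0115182 ] [-2.16598571 -2.09488917 -0.18743876] [-2.63081905 -1.74920047  5.99425476] 0.036843485319761865
```

View pics/w5.png

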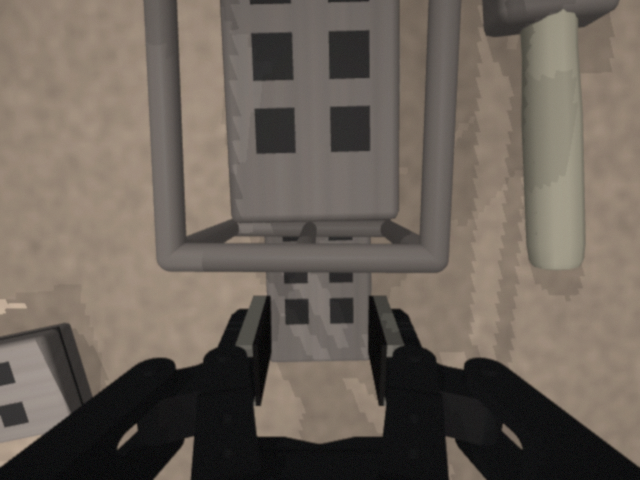

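It's gripped only by the tips. I'll open a little, go 6 mm deeper and regrip.

Request:
step_arm --pt "0.2 -0.002 0 0 0 0 0" --pt "0.2 -0.002 0 0 0 0 0" --pt "0.2 -0.002 0 -0.006 0 0 0" --pt "0.2 -0.002 0 -0.006 0 0 0" --pt "0.2 -0.002 0 -0.006 0 0 0" --newtons 60

```text
time: 8.55
eef_pos: [0.6333, 0.1994, 0.003]
tcp_rot: [-2.167, -2.092, -0.186]
ft_force: [0.2, 0.3, 0.4]
width: 0.0511
```

Request:
step_arm --pt "-1 0 0 0 0 0 0" --pt "-1 0 0 0 0 0 0" --pt "-1 0 0 0 0 0 0" --pt "-1 0 0 0 0 0 0"

```text
time: 9.05
eef_pos: [0.634, 0.1993, 0.0039]
tcp_rot: [-2.168, -2.093, -0.188]
ft_force: [-0.2, -1.0, 3.7]
width: 0.038
```

Now the pull along the rack axis.

Request:
step_arm --pt "-1 0 -0.008 0 0 0 0" --pt "-1 -0.001 -0.02 0 0 0 0" --pt "-1 -0.001 -0.032 0 0 0 0" --pt "-1 -0.001 -0.044 0 0 0 0" --pt "-1 -0.002 -0.056 0 0 0 0" --pt "-1 -0.002 -0.068 0 0 0 0" --pt "-1 -0.002 -0.08 0 0 0 0"

```text
time: 9.93
eef_pos: [0.6313, 0.1221, 0.0039]
tcp_rot: [-2.165, -2.09, -0.191]
ft_force: [0.5, 6.0, 2.9]
width: 0.0387
```

```bash
python3 - <<'E'
from h import *
st=robot.state(); save('wrist','w6'); print(st['eef_pos'],st['ft_force'],st['width'])
E
```

```text
[0.63127089 0.12211236 0.00391086] [0.54809827 6.03566266 2.9137537 ] 0.038681566335882496
```

View pics/w6.png

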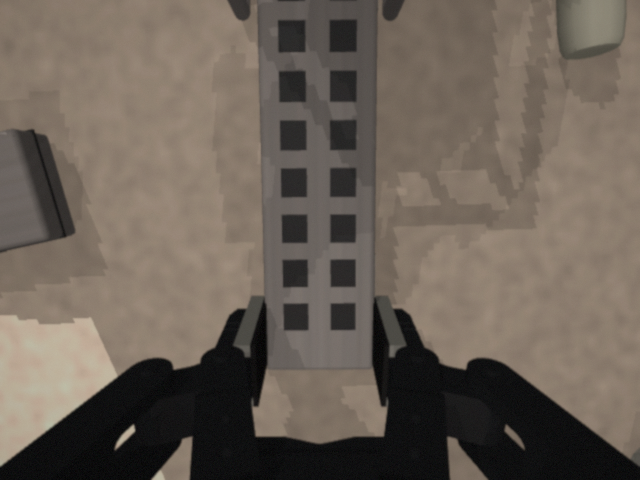

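The cassette is following the grip; seven slot rows show between the fingertips (row 315) and the rack. I'll keep pulling.

Request:
step_arm --pt "-1 0 -0.012 0 0 0 0" --pt "-1 -0.001 -0.024 0 0 0 0" --pt "-1 -0.001 -0.036 0 0 0 0" --pt "-1 -0.001 -0.048 0 0 0 0" --pt "-1 -0.002 -0.06 0 0 0 0" --pt "-1 -0.002 -0.072 0 0 0 0" --pt "-1 -0.002 -0.085 0 0 0 0" --pt "-1 -0.002 -0.085 0 0 0 0"

```text
time: 10.98
eef_pos: [0.6297, 0.0322, 0.0038]
tcp_rot: [-2.169, -2.093, -0.185]
ft_force: [-1.1, -0.9, 6.3]
width: 0.0383
```

```bash
python3 - <<'E'
from h import *
st=robot.state(); a=save('wrist','w7');b=save('scene','s7'); print(st['eef_pos'],st['ft_force'],st['width'])
cv2.imwrite('pics/w7b.png',np.hstack([cv2.resize(a,(400,300)),cv2.resize(b[230:380,260:460],(400,300))])[:,:,::-1])
E
```

```text
[0.62971505 0.03215946 0.00381884] [-1.06922192 -0.93552246  6.33751533] 0.03827532844718587
```

View pics/w7b.png

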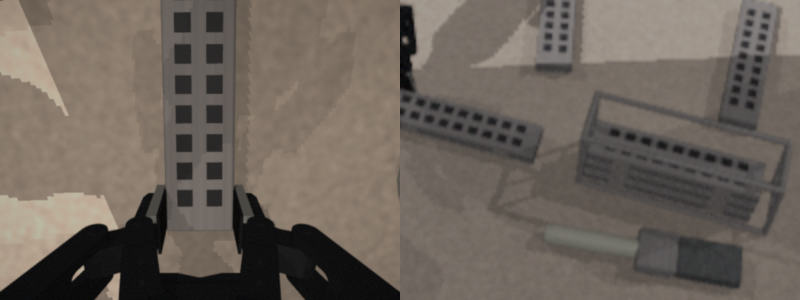

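The low cassette is clear: it was pulled 167 mm, and the three others have settled flat in the rack. Next I'll regrip it at its middle with the tool vertical.

Request:
step_arm --pt "0.4 0 0 0 0 0 0" --pt "0.4 0 0 0 0 0 0" --pt "0.4 0 0 0.05 0 0 0" --pt "0.4 0.002 0.035 0.06 -10 0 0" --pt "0.4 0.002 0.071 0.06 -10 0 0" --pt "0.4 0.002 0.071 0.06 -10 0 0" --pt "0.4 0.002 0.071 0.06 -10 0 0"

```text
time: 11.95
eef_pos: [0.6308, 0.1048, 0.0624]
tcp_rot: [2.258, 2.182, 0.001]
ft_force: [-0.1, -0.5, 0.2]
width: 0.0596
```

```bash
cat >> h.py <<'E'
def cass(camn,t='cas_a_mid',k=4,z=.018,st=None):
    c=cam(camn,st)
    for d in robot.cut_out(t,camn)[:k]:
        m=d['pixels'].astype(np.uint8); cs=max(cv2.findContours(m,0,2)[0],key=cv2.contourArea)
        P=np.array([ray(c,p[0],z)[:2] for p in cs],np.float32)*1000
        r=cv2.minAreaRect(P); b=cv2.boxPoints(r); e=b[1]-b[0]; g=b[2]-b[1]; L=e if np.hypot(*e)>np.hypot(*g) else g
        print(t,round(d['conf'],2),np.round(d['point']),'c',np.round(r[0]),'size',np.round(r[1]),'ang',round(np.degrees(np.arctan2(L[1],L[0]))%180,1))
E
python3 - <<'E'
from h import *
st=robot.state(); a=save('wrist','w8'); print(st['eef_pos'],st['tcp_rot'],st['ft_force'],st['width'])
cass('wrist',st=st)
E
```

```text
[0.63082611 0.10483638 0.06243435] [2.25831092e+00 2.18168074e+00 9.86317169e-04] [-0.07274171 -0.47493666  0.20148381] 0.05963231802155197
```

View pics/w8.png

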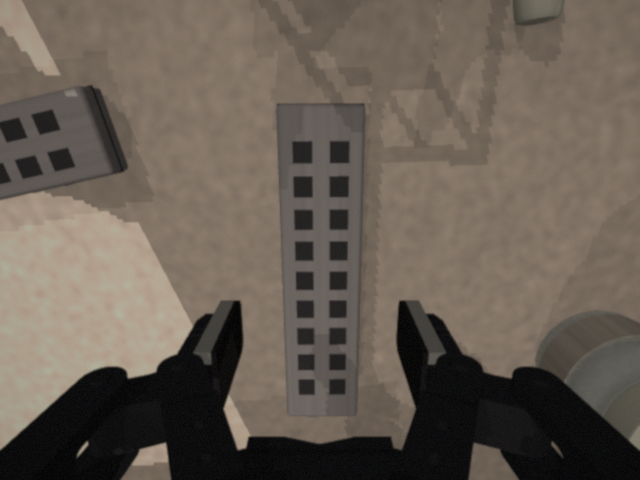

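```bash
python3 - <<'E'
from h import *
c=cam('wrist')
P=[ray(c,p,.018)[:2] for p in [(277,104),(364,104),(356,415),(288,415)]]; print(np.round(P,4),np.mean(P,0))
E
```

```text
[[0.6143 0.1856]
 [0.653  0.1842]
 [0.6479 0.0152]
 [0.609  0.0167]] [0.63106222 0.10041006]
```

The low cassette's centre is at (0.631, 0.100). Gripping there.

Request:
step_arm --pt "0.4 0 -0.004 -0.04 0 0 0" --pt "0.4 0 -0.004 -0.059 0 0 0" --pt "0.4 0 -0.004 -0.059 0 0 0" --pt "-1 0 -0.004 -0.059 0 0 0" --pt "-1 0 -0.004 -0.059 0 0 0" --pt "-1 0 -0.004 -0.059 0 0 0" --pt "-1 0 -0.004 -0.059 0 0 0"

```text
time: 12.92
eef_pos: [0.6326, 0.1014, 0.0059]
tcp_rot: [2.257, 2.18, 0.006]
ft_force: [-0.6, -0.0, 4.9]
width: 0.0387
```

Request:
step_arm --pt "-1 0 0 0.02 0 0 0" --pt "-1 0 0 0.06 0 0 0" --pt "-1 0 0 0.12 0 0 0" --pt "-1 0 0 0.18 0 0 0" --pt "-1 0 0 0.18 0 0 0"

```text
time: 13.55
eef_pos: [0.635, 0.1016, 0.1929]
tcp_rot: [2.251, 2.175, 0.019]
ft_force: [0.5, 0.1, -2.2]
width: 0.0391
```

```bash
python3 - <<'E'
from h import *
c=cam('top')
# basket rim corners (inner/outer avg) full-res from crop
q=lambda x,y:(390+x/3.2,160+y/3.2)
P=np.array([ray(c,q(*p),.100)[:2] for p in [(82,90),(690,38),(745,350),(122,408)]]); print(P.round(3),P.mean(0))
P=np.array([ray(c,p,.104)[:2] for p in [(415,188),(607,172),(620,269),(428,287)]]); print(P.round(3),P.mean(0))
E
```

```text
[[ 0.642 -0.077]
 [ 0.687 -0.447]
 [ 0.498 -0.47 ]
 [ 0.452 -0.1  ]] [ 0.5697767  -0.27343934]
[[ 0.641 -0.075]
 [ 0.686 -0.447]
 [ 0.498 -0.462]
 [ 0.453 -0.099]] [ 0.5693994  -0.27078065]
```

The low cassette is lifted. The basket centre is at (0.5695, −0.273), yawed about 7°. The first cassette goes in the middle so the basket can't tip.

Request:
step_arm --pt "-1 -0.005 -0.04 0 0 0 -10" --pt "-1 -0.012 -0.09 0 0 0 -20" --pt "-1 -0.02 -0.14 0 0 0 -30" --pt "-1 -0.03 -0.19 0 0 0 -40" --pt "-1 -0.04 -0.24 0 0 0 -50" --pt "-1 -0.05 -0.29 0 0 0 -60" --pt "-1 -0.06 -0.34 0 0 0 -70" --pt "-1 -0.065 -0.374 0 0 0 -80" --pt "-1 -0.065 -0.374 0 0 0 -81" --pt "-1 -0.065 -0.374 0 0 0 -81"

```text
time: 14.8
eef_pos: [0.5657, -0.2716, 0.1831]
tcp_rot: [3.135, 0.194, -0.003]
ft_force: [-0.3, 0.3, -2.0]
width: 0.0379
```

```bash
python3 - <<'E'
from h import *
st=robot.state(); a=save('wrist','w9'); print(st['eef_pos'],st['tcp_rot'],st['ft_force'],st['width'])
E
```

```text
[ 0.56570413 -0.27159588  0.18305164] [ 3.13481001e+00  1.93556544e-01 -2.59161395e-03] [-0.27750062  0.28070626 -1.98621305] 0.03788204852027322
```

View pics/w9.png

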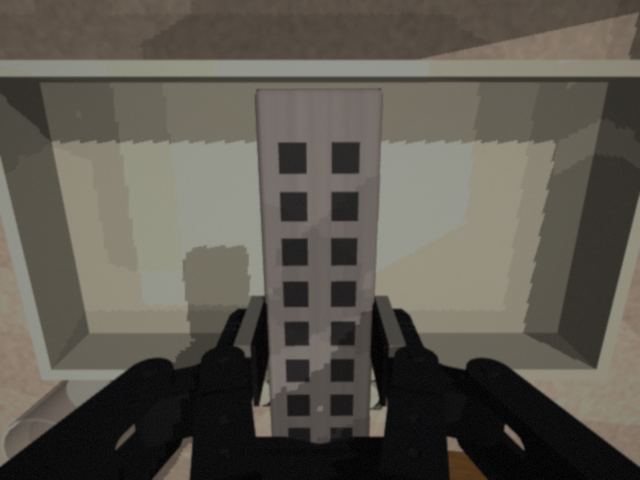

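```bash
python3 - <<'E'
from h import *
st=robot.state(); c=cam('wrist',st)
ux=np.array([.993,.12]); ux/=np.hypot(*ux); a=np.array(st['eef_pos'][:2])
R0=R.from_rotvec(st['tcp_rot']).as_matrix(); print('tool x',R0[:,0])
for n,p,z in [('far out',(320,61),.104),('far in',(200,80),.104),('far in2',(460,79),.104),('near in',(160,371),.104),('near in2',(500,364),.104),('near out',(130,381),.104),('left out',(0,200),.104),('L corner NL',(45,380),.104),('NR',(603,370),.104),('cass far',(320,90),.183+.012)]:
    w=ray(c,p,z)[:2]; print(n,w.round(4),'xb rel tcp',round(float((w-a)@ux),4), 'yb',round(float((w-a)@[-ux[1],ux[0]]),4))
E
python3 - <<'E'
import cv2
a=cv2.imread('pics/w9.png'); cv2.imwrite('pics/c9.png',cv2.resize(a[40:400,0:640],(800,450)))
E
```

```text
tool x [ 0.99230223  0.12383273 -0.00131647]
far out [ 0.6659 -0.2586] xb rel tcp 0.1007 yb 0.0006
far in [ 0.6492 -0.198 ] xb rel tcp 0.0914 yb 0.0628
far in2 [ 0.6663 -0.3316] xb rel tcp 0.0924 yb -0.072
near in [ 0.4686 -0.1781] xb rel tcp -0.0856 yb 0.1042
near in2 [ 0.5009 -0.3968] xb rel tcp -0.0797 yb -0.1168
near out [ 0.4584 -0.1586] xb rel tcp -0.0933 yb 0.1248
left out [ 0.5718 -0.0878] xb rel tcp 0.0277 yb 0.1814
L corner NL [ 0.4523 -0.1032] xb rel tcp -0.0927 yb 0.1805
NR [ 0.5047 -0.4646] xb rel tcp -0.0841 yb -0.1846
cass far [ 0.6478 -0.2606] xb rel tcp 0.0825 yb 0.0008
```

View pics/c9.png

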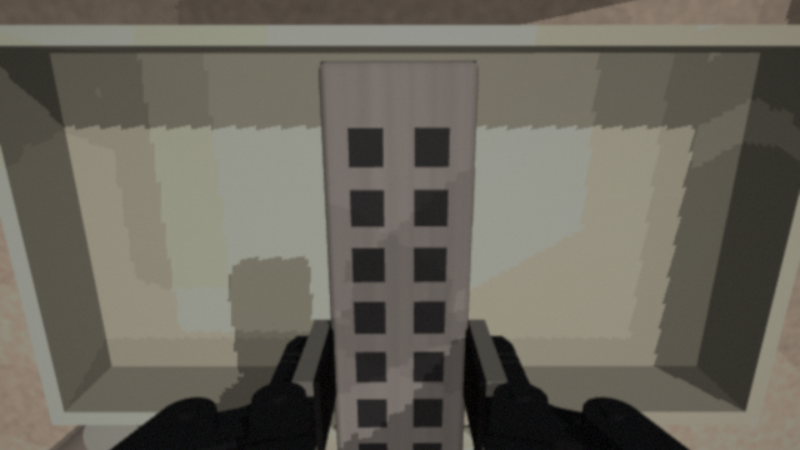

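The basket's inner centre sits about 7 mm further along +x than the held cassette's centre. I'll correct that, then lower.

Request:
step_arm --pt "-1 0.007 0.001 0 0 0 0" --pt "-1 0.007 0.001 -0.03 0 0 0" --pt "-1 0.007 0.001 -0.06 0 0 0" --pt "-1 0.007 0.001 -0.08 0 0 0" --pt "-1 0.007 0.001 -0.095 0 0 0" --pt "-1 0.007 0.001 -0.095 0 0 0"

```text
time: 15.6
eef_pos: [0.573, -0.271, 0.0881]
tcp_rot: [3.134, 0.193, -0.003]
ft_force: [0.4, -1.1, -1.7]
width: 0.0381
```

```bash
python3 - <<'E'
from h import *
st=robot.state(); a=save('wrist','w10'); print(st['eef_pos'],st['tcp_rot'],st['ft_force'],st['width'])
E
```

```text
[ 0.57296728 -0.27096146  0.08808817] [ 3.13417846e+00  1.92504081e-01 -2.52685602e-03] [ 0.37778647 -1.10015863 -1.70965292] 0.038135155954618916
```

View pics/w10.png

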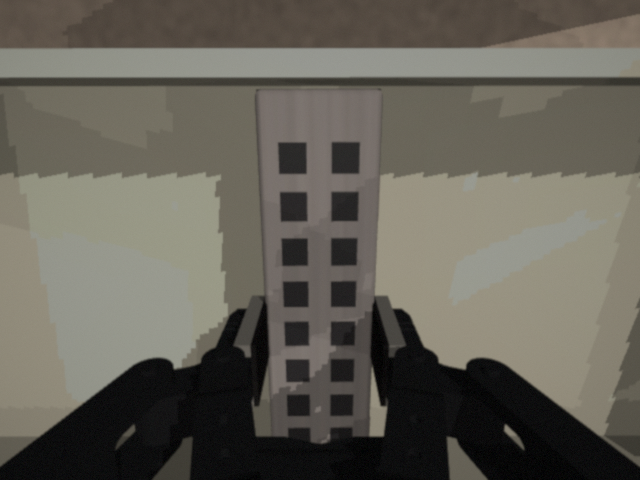

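The cassette's far end is about 3 mm from the far wall (row 90 against 80), so it fits. Lowering and releasing.

Request:
step_arm --pt "-1 -0.001 0 -0.015 0 0 0" --pt "-1 -0.001 0 -0.025 0 0 0" --pt "-1 -0.001 0 -0.025 0 0 0" --pt "0.3 -0.001 0 -0.025 0 0 0" --pt "0.3 -0.001 0 -0.025 0 0 0" --pt "0.3 -0.001 0 -0.025 0 0 0"

```text
time: 16.4
eef_pos: [0.5729, -0.272, 0.0652]
tcp_rot: [3.132, 0.192, 0.002]
ft_force: [-0.6, -0.1, 0.3]
width: 0.0559
```

Request:
step_arm --pt "0.3 0 0 0.04 0 0 0" --pt "0.3 0 0 0.09 0 0 0" --pt "0.3 0 0 0.14 0 0 0" --pt "0.3 0 0 0.14 0 0 0"

```text
time: 16.9
eef_pos: [0.5752, -0.2734, 0.2115]
tcp_rot: [3.125, 0.191, 0.016]
ft_force: [0.4, -0.0, 0.0]
width: 0.0555
```

```bash
python3 - <<'E'
from h import *
st=robot.state(); a=save('wrist','w11'); print(st['eef_pos'],st['tcp_rot'],st['ft_force'],st['width'])
E
```

```text
[ 0.575222   -0.27343758  0.2115156 ] [3.12497948 0.19146522 0.01585192] [ 0.37296526 -0.01479335  0.02206505] 0.055463643083843106
```

View pics/w11.png

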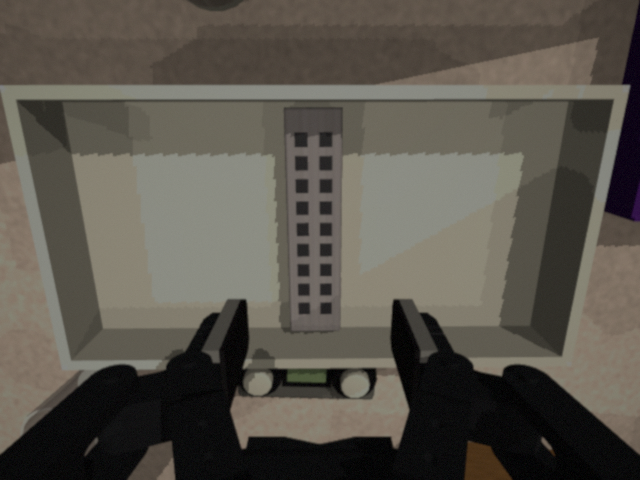

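The low cassette lies flat mid-basket. The next target is loose cassette B, at top-view (289,288).

Request:
step_arm --pt "0.4 -0.015 0.055 0 0 0 0" --pt "0.4 -0.03 0.11 0 0 0 0" --pt "0.4 -0.05 0.165 0 0 0 0" --pt "0.4 -0.07 0.22 0 0 0 0" --pt "0.4 -0.09 0.275 0 0 0 0" --pt "0.4 -0.11 0.33 0 0 0 0" --pt "0.4 -0.13 0.385 0 0 0 0" --pt "0.4 -0.14 0.437 0 0 0 0" --pt "0.4 -0.14 0.437 0 0 0 0" --pt "0.4 -0.14 0.437 0 0 0 0"

```text
time: 18.2
eef_pos: [0.4318, 0.1652, 0.2031]
tcp_rot: [3.132, 0.193, -0.003]
ft_force: [0.0, -0.3, 0.1]
width: 0.0596
```

```bash
python3 - <<'E'
from h import *
st=robot.state(); a=save('wrist','w12'); save('scene','s12'); print(st['eef_pos'],st['tcp_rot'],st['ft_force'],st['width'])
cass('wrist',st=st); cass('scene')
E
```

```text
[0.4317508  0.16518219 0.20307641] [ 3.13195009e+00  1.92895219e-01 -3.04463006e-03] [ 0.04468094 -0.26871986  0.14713611] 0.059645692549103256
cas_a_mid 0.94 [ 55. 118.] c [467. 379.] size [ 49. 170.] ang 178.8
cas_a_mid 0.8 [434. 259.] c [471. 382.] size [ 43. 180.] ang 179.0
cas_a_mid 0.66 [390. 326.] c [661. 322.] size [168.  10.] ang 87.8
```

View pics/w12.png

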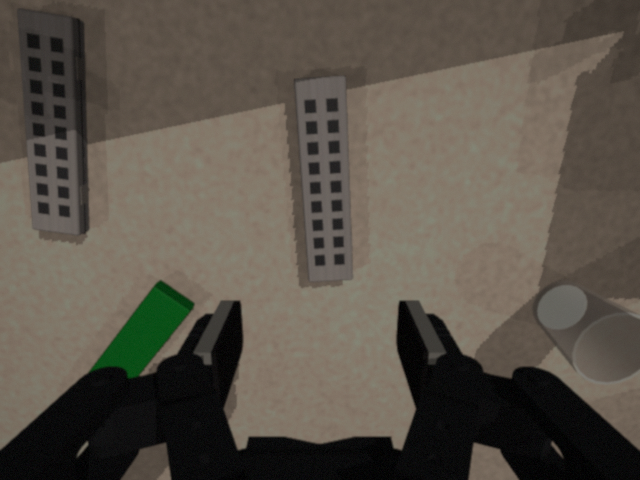

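View pics/s12.png

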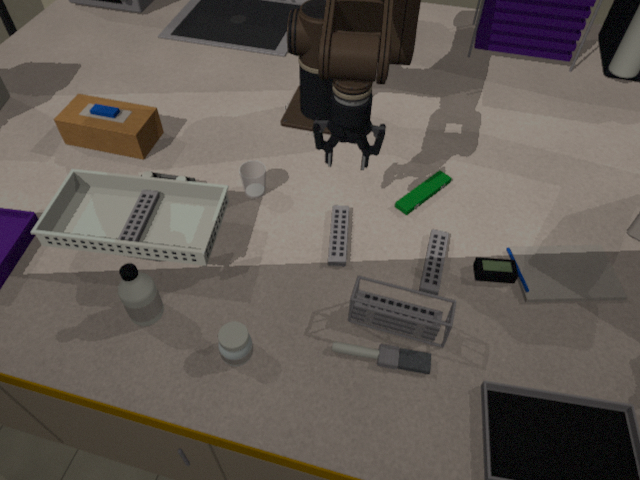

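The wrist view shows B at (324,180), A at (55,120) and the green one at (140,330), and there are no further loose cassettes. The scene view shows the rack stack lying flat. Next I'll work out B's pose.

```bash
python3 - <<'E'
from h import *
c=cam('wrist')
P=np.array([ray(c,p,.018)[:2] for p in [(296,80),(346,76),(352,278),(309,281)]]); L=P[0]+P[1]-P[2]-P[3]; print(P.round(4),P.mean(0),np.degrees(np.arctan2(L[1],L[0])),np.hypot(*L)/2)
P=np.array([ray(c,p,.018)[:2] for p in [(19,10),(74,17),(77,232),(34,228)]]); L=P[0]+P[1]-P[2]-P[3]; print(P.round(4),P.mean(0),np.degrees(np.arctan2(L[1],L[0])),np.hypot(*L)/2)
E
```

```text
[[0.5289 0.1939]
 [0.5363 0.1563]
 [0.3711 0.1277]
 [0.3637 0.1654]] [0.45000334 0.16080567] 9.815211768014708 0.1676031116416899
[[0.5521 0.3994]
 [0.5523 0.3599]
 [0.3856 0.3679]
 [0.3849 0.404 ]] [0.46874897 0.38278674] -2.173109699081232 0.16707984776122703
```

Request:
step_arm --pt "0.4 0.018 -0.004 -0.05 0 0 3" --pt "0.4 0.018 -0.004 -0.11 0 0 3" --pt "0.4 0.018 -0.004 -0.16 0 0 3" --pt "0.4 0.018 -0.004 -0.185 0 0 3" --pt "0.4 0.018 -0.004 -0.197 0 0 3" --pt "0.4 0.018 -0.004 -0.197 0 0 3"

```text
time: 19.15
eef_pos: [0.4505, 0.1608, 0.0071]
tcp_rot: [3.127, 0.272, -0.001]
ft_force: [0.2, 0.2, 0.5]
width: 0.0597
```

Request:
step_arm --pt "-1 0 0 0 0 0 0" --pt "-1 0 0 0 0 0 0" --pt "-1 0 0 0 0 0 0" --pt "-1 0 0 0 0 0 0"

```text
time: 19.65
eef_pos: [0.4521, 0.1615, 0.0092]
tcp_rot: [3.126, 0.274, 0.006]
ft_force: [-0.5, -1.1, 5.4]
width: 0.0381
```

```bash
python3 - <<'E'
from h import *
st=robot.state(); a=save('wrist','w13');print(st['eef_pos'],st['tcp_rot'],st['ft_force'],st['width'])
E
```

```text
[0.45209531 0.16152692 0.00921886] [3.126376   0.27414755 0.00622212] [-0.49518964 -1.13182106  5.39509578] 0.03806817035311034
```

View pics/w13.png

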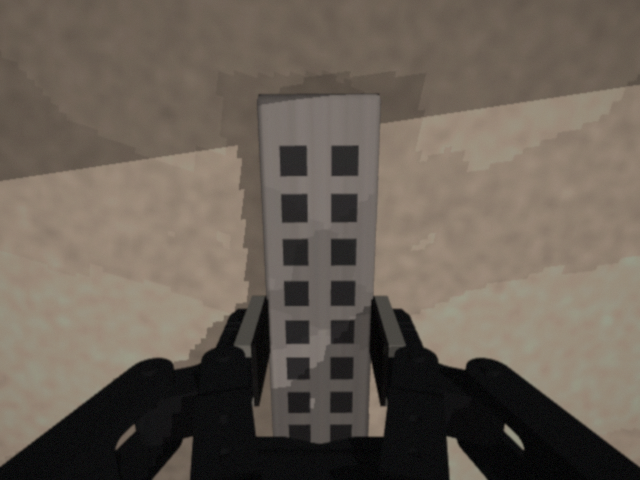

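Request:
step_arm --pt "-1 0 0 0.03 0 0 0" --pt "-1 0 0 0.08 0 0 0" --pt "-1 0 0 0.13 0 0 0" --pt "-1 0.01 -0.02 0.18 0 0 -1" --pt "-1 0.03 -0.08 0.18 0 0 -3" --pt "-1 0.05 -0.14 0.18 0 0 -3" --pt "-1 0.07 -0.2 0.18 0 0 -3" --pt "-1 0.09 -0.26 0.18 0 0 -3" --pt "-1 0.109 -0.31 0.18 0 0 -3" --pt "-1 0.109 -0.329 0.18 0 0 -3"

```text
time: 20.95
eef_pos: [0.5597, -0.1704, 0.187]
tcp_rot: [3.133, 0.187, 0.001]
ft_force: [0.4, -0.6, -1.5]
width: 0.0383
```

Request:
step_arm --pt "-1 0 0 -0.03 0 0 0" --pt "-1 0 0 -0.05 0 0 0" --pt "-1 0 0 -0.05 0 0 0"

```text
time: 21.32
eef_pos: [0.5574, -0.1659, 0.1346]
tcp_rot: [-3.136, -0.193, 0.008]
ft_force: [0.6, -0.2, -1.3]
width: 0.0379
```

```bash
python3 - <<'E'
from h import *
st=robot.state(); a=save('wrist','w14');print(st['eef_pos'],st['tcp_rot'],st['ft_force'],st['width'])
E
```

```text
[ 0.55744751 -0.16594493  0.13456866] [-3.13553534 -0.19337788  0.00760685] [ 0.56994215 -0.23797978 -1.29103539] 0.037942417119375633
```

View pics/w14.png

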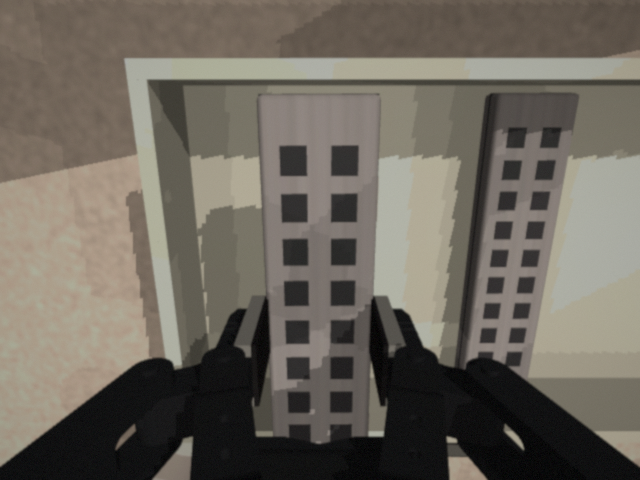

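```bash
python3 - <<'E'
from h import *
st=robot.state(); c=cam('wrist',st); a=st['eef_pos'][:2]; R0=R.from_rotvec(st['tcp_rot']).as_matrix(); ux=R0[:2,0]; uy=np.array([-ux[1],ux[0]])
for n,p,z in [('farin',(320,80),.104),('cassfar',(320,94),.1436),('leftin@floor',(203,260),.054),('leftin',(152,100),.104),('left in2',(178,350),.104),('low top L',(490,95),.072),('low top R',(577,95),.072)]:
    w=ray(c,p,z)[:2]-a; print(n,round(w@ux,4),round(w@uy,4))
E
```

```text
farin 0.0884 0.0003
cassfar 0.0815 0.0005
leftin@floor -0.0091 0.0706
leftin 0.0807 0.07
left in2 -0.0387 0.072
low top L 0.0837 -0.0829
low top R 0.0837 -0.1254
```

The held cassette has 7 mm to the far wall. I'll shift 2 mm and lower it.

Request:
step_arm --pt "-1 0.002 0 -0.02 0 0 0" --pt "-1 0.002 0 -0.045 0 0 0" --pt "-1 0.002 0 -0.06 0 0 0" --pt "-1 0.002 0 -0.067 0 0 0" --pt "-1 0.002 0 -0.067 0 0 0"

```text
time: 22.0
eef_pos: [0.5614, -0.1676, 0.07]
tcp_rot: [3.133, 0.192, -0.0]
ft_force: [0.3, -0.0, -1.6]
width: 0.0382
```

Request:
step_arm --pt "0.3 0 0 0 0 0 0" --pt "0.3 0 0 0 0 0 0" --pt "0.3 0 0 0 0 0 0" --pt "0.3 0 0 0.05 0 0 0" --pt "0.3 0 0 0.1 0 0 0" --pt "0.3 0 0 0.14 0 0 0" --pt "0.3 0 0 0.14 0 0 0"

```text
time: 22.88
eef_pos: [0.5638, -0.1688, 0.2159]
tcp_rot: [3.128, 0.192, 0.014]
ft_force: [-0.1, -0.7, 0.7]
width: 0.0551
```

```bash
python3 - <<'E'
from h import *
st=robot.state(); a=save('wrist','w15');b=save('scene','s15');print(st['eef_pos'],st['tcp_rot'],st['ft_force'],st['width'])
cv2.imwrite('pics/w15b.png',np.hstack([cv2.resize(a,(400,300)),cv2.resize(b[120:330,20:300],(400,300))])[:,:,::-1])
E
```

```text
[ 0.56383009 -0.168756    0.21587089] [3.12763944 0.19155779 0.01412292] [-0.12531604 -0.74194378  0.68989837] 0.05512862264351998
```

View pics/w15b.png

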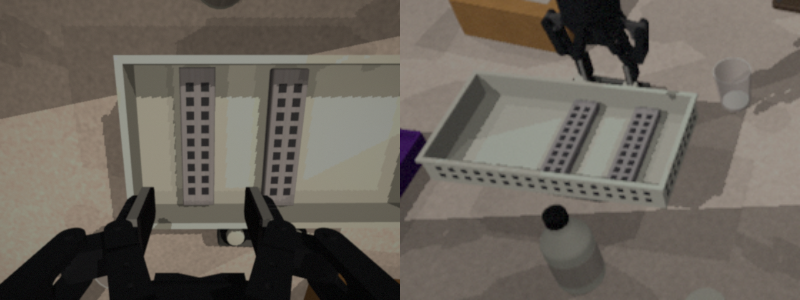

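The basket is level with two in. Now to cassette A.

Request:
step_arm --pt "0.4 -0.01 0.055 0 0 0 0" --pt "0.4 -0.02 0.115 0 0 0 0" --pt "0.4 -0.03 0.175 0 0 0 0" --pt "0.4 -0.04 0.235 0 0 0 0" --pt "0.4 -0.05 0.295 0 0 0 -2" --pt "0.4 -0.06 0.355 0 0 0 -4" --pt "0.4 -0.07 0.415 0 0 0 -6" --pt "0.4 -0.09 0.475 0 0 0 -9" --pt "0.4 -0.11 0.535 0 0 0 -9" --pt "0.4 -0.113 0.55 0 0 0 -9"

```text
time: 24.22
eef_pos: [0.4457, 0.3846, 0.2077]
tcp_rot: [3.136, -0.048, -0.006]
ft_force: [-0.6, -0.2, 0.1]
width: 0.0594
```

Request:
step_arm --pt "0.4 0 0 0 0 0 0" --pt "0.4 0 0 0 0 0 0"

```text
time: 24.48
eef_pos: [0.4487, 0.3809, 0.2094]
tcp_rot: [3.137, -0.057, -0.002]
ft_force: [0.3, 0.4, -0.6]
width: 0.0598
```

```bash
python3 - <<'E'
from h import *
st=robot.state(); a=save('wrist','w16');print(st['eef_pos'],st['tcp_rot'],st['ft_force'],st['width'])
cass('wrist',st=st)
E
```

```text
[0.44869164 0.38092918 0.20935143] [ 3.13660565e+00 -5.67211808e-02 -1.96827273e-03] [ 0.30182501  0.38742597 -0.5890912 ] 0.05981442315357841
cas_a_mid 0.75 [313. 171.] c [467. 384.] size [ 40. 168.] ang 178.4
```

View pics/w16.png

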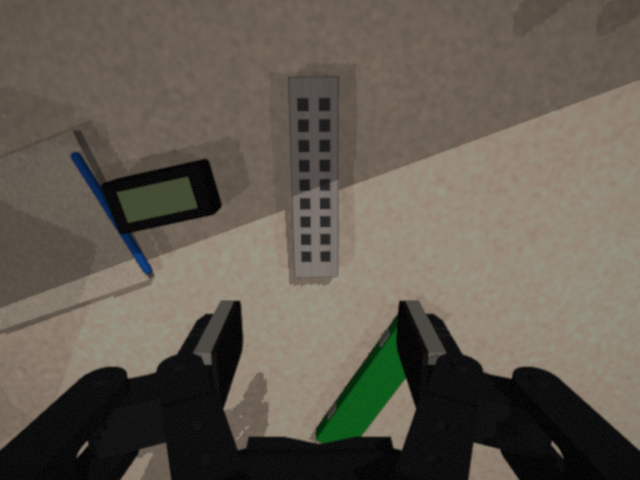

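The cassette is the grey slotted one at (313,171), centred at (0.467, 0.384). The green look-alike at (365,375) is clear of the fingers' path.

Request:
step_arm --pt "0.4 0.018 0.003 -0.05 0 0 0" --pt "0.4 0.018 0.003 -0.11 0 0 0" --pt "0.4 0.018 0.003 -0.16 0 0 0" --pt "0.4 0.018 0.003 -0.19 0 0 0" --pt "0.4 0.018 0.003 -0.203 0 0 0" --pt "0.4 0.018 0.003 -0.203 0 0 0"

```text
time: 25.32
eef_pos: [0.4667, 0.3847, 0.0071]
tcp_rot: [3.138, -0.056, -0.001]
ft_force: [-0.2, 0.4, 0.5]
width: 0.0597
```

Request:
step_arm --pt "-1 0 0 0 0 0 0" --pt "-1 0 0 0 0 0 0" --pt "-1 0 0 0 0 0 0" --pt "-1 0 0 0 0 0 0"

```text
time: 25.82
eef_pos: [0.4681, 0.3862, 0.0099]
tcp_rot: [3.14, -0.054, 0.006]
ft_force: [-0.7, -0.4, 6.5]
width: 0.0382
```

```bash
python3 - <<'E'
from h import *
st=robot.state(); a=save('wrist','w17');print(st['eef_pos'],st['tcp_rot'],st['ft_force'],st['width'])
E
```

```text
[0.46814072 0.38622087 0.00986067] [ 3.13996259 -0.05437503  0.00613723] [-0.72652493 -0.41827767  6.5461801 ] 0.03823332186169922
```

View pics/w17.png

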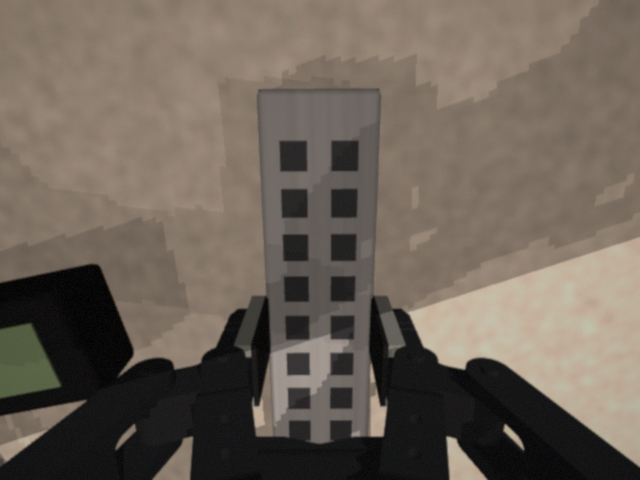

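Request:
step_arm --pt "-1 0 0 0.03 0 0 0" --pt "-1 0 0 0.08 0 0 0" --pt "-1 0 0 0.13 0 0 0" --pt "-1 0 -0.03 0.18 0 0 1" --pt "-1 0.01 -0.09 0.18 0 0 3" --pt "-1 0.02 -0.15 0.18 0 0 5" --pt "-1 0.03 -0.21 0.18 0 0 7" --pt "-1 0.04 -0.27 0.18 0 0 9" --pt "-1 0.05 -0.33 0.18 0 0 9" --pt "-1 0.06 -0.39 0.18 0 0 9"

```text
time: 27.12
eef_pos: [0.5261, -0.0063, 0.1873]
tcp_rot: [3.133, 0.192, 0.001]
ft_force: [1.0, 0.5, -2.0]
width: 0.0378
```

Request:
step_arm --pt "-1 0.01 -0.06 0 0 0 0" --pt "-1 0.02 -0.12 0 0 0 0" --pt "-1 0.03 -0.18 0 0 0 0" --pt "-1 0.04 -0.24 0 0 0 0" --pt "-1 0.05 -0.3 0 0 0 0" --pt "-1 0.057 -0.35 0 0 0 0" --pt "-1 0.057 -0.374 0 0 0 0" --pt "-1 0.057 -0.374 -0.04 0 0 0" --pt "-1 0.057 -0.374 -0.05 0 0 0" --pt "-1 0.057 -0.374 -0.05 0 0 0"

```text
time: 28.38
eef_pos: [0.5829, -0.3771, 0.136]
tcp_rot: [3.135, 0.193, -0.003]
ft_force: [-0.4, 0.8, -1.2]
width: 0.0383
```

```bash
python3 - <<'E'
from h import *
st=robot.state(); a=save('wrist','w18');print(st['eef_pos'],st['tcp_rot'],st['ft_force'],st['width'])
E
```

```text
[ 0.58285508 -0.3770984   0.13598436] [ 3.13508547e+00  1.93494580e-01 -3.08059036e-03] [-0.42579174  0.78345962 -1.21075657] 0.03827134750521871
```

View pics/w18.png

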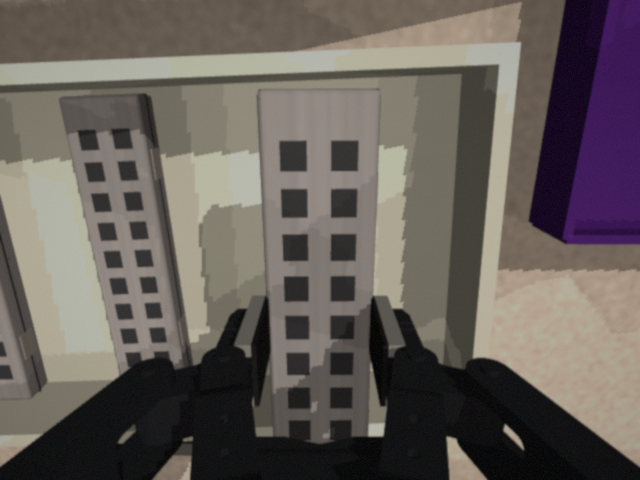

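```bash
python3 - <<'E'
from h import *
st=robot.state(); c=cam('wrist',st); a=st['eef_pos'][:2]; R0=R.from_rotvec(st['tcp_rot']).as_matrix(); ux=R0[:2,0]; uy=np.array([-ux[1],ux[0]])
for n,p,z in [('farin',(320,76),.104),('farinL',(20,88),.104),('farinR',(460,71),.104),('cassfar',(320,89),.136+.009),('rightin',(497,80),.104),('rightin2',(475,350),.104),('low top R',(148,95),.072)]:
    w=ray(c,p,z)[:2]-a; print(n,round(w@ux,4),round(w@uy,4), ray(c,p,z)[:2].round(4))
E
```

```text
farin 0.0901 0.0003 [ 0.673  -0.3664]
farinL 0.0855 0.1245 [ 0.6532 -0.2437]
farinR 0.092 -0.0572 [ 0.682  -0.4232]
cassfar 0.083 0.0005 [ 0.666  -0.3671]
rightin 0.0885 -0.0728 [ 0.6805 -0.4392]
rightin2 -0.0397 -0.0787 [ 0.5539 -0.4608]
low top R 0.084 0.0847 [ 0.6566 -0.2834]
```

```bash
python3 -c "
import cv2
a=cv2.imread('pics/w18.png'); cv2.imwrite('pics/c18.png',cv2.resize(a[30:280,0:640],(800,312)))"
```

```text
(no output)
```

View pics/c18.png

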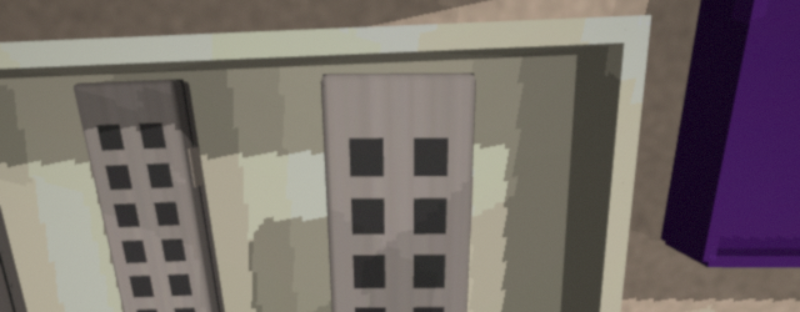

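```bash
python3 - <<'E'
from h import *
a=save('top','t19');b=save('scene','s19')
cv2.imwrite('pics/ts19.png',np.hstack([cv2.resize(a[150:350,390:630],(400,333)),cv2.resize(b[120:333,20:276],(400,333))])[:,:,::-1])
cass('wrist')
E
```

```text
cas_a_mid 0.64 [319. 248.] c [ 538. -385.] size [274.  78.] ang 7.3
```

View pics/ts19.png

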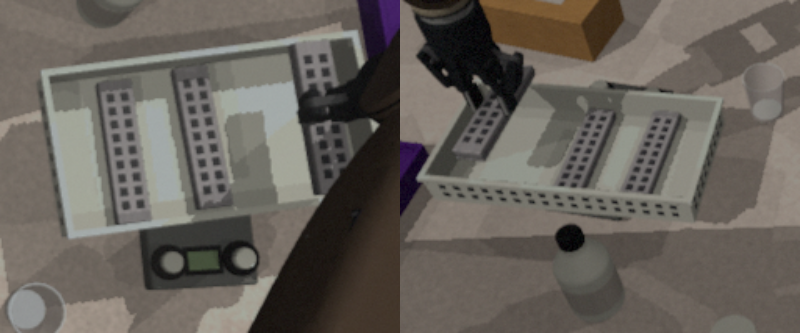

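The basket is level and yawed about 1–2° more than the tool. I'll turn 1.5°, shift 2 mm and lower.

Request:
step_arm --pt "-1 0.002 0.002 -0.01 0 0 1.5" --pt "-1 0.002 0.002 -0.03 0 0 1.5" --pt "-1 0.002 0.002 -0.05 0 0 1.5" --pt "-1 0.002 0.002 -0.063 0 0 1.5" --pt "-1 0.002 0.002 -0.068 0 0 1.5" --pt "-1 0.002 0.002 -0.068 0 0 1.5"

```text
time: 29.32
eef_pos: [0.5853, -0.3766, 0.0688]
tcp_rot: [3.13, 0.233, -0.0]
ft_force: [0.6, -0.2, -0.6]
width: 0.0381
```

Request:
step_arm --pt "0.3 0 0 0 0 0 0" --pt "0.3 0 0 0 0 0 0" --pt "0.3 0 0 0 0 0 0" --pt "0.3 0 0 0.05 0 0 0" --pt "0.3 0 0 0.1 0 0 0" --pt "0.3 0 0 0.14 0 0 0" --pt "0.3 0 0 0.14 0 0 0"

```text
time: 30.2
eef_pos: [0.5875, -0.3783, 0.2157]
tcp_rot: [3.122, 0.232, 0.012]
ft_force: [-0.2, 0.5, 0.4]
width: 0.0556
```

```bash
python3 - <<'E'
from h import *
st=robot.state(); a=save('wrist','w20');b=save('scene','s20');print(st['eef_pos'],st['tcp_rot'],st['ft_force'],st['width'])
cv2.imwrite('pics/w20b.png',np.hstack([cv2.resize(a,(400,300)),cv2.resize(b[120:330,20:300],(400,300))])[:,:,::-1])
E
```

```text
[ 0.58748913 -0.37830778  0.21573759] [3.12227481 0.23229942 0.01235412] [-0.21035242  0.50071825  0.367887  ] 0.0555625188388545
```

View pics/w20b.png

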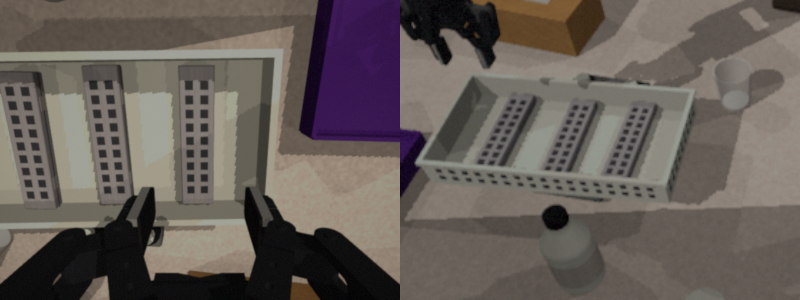

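View pics/s20.png

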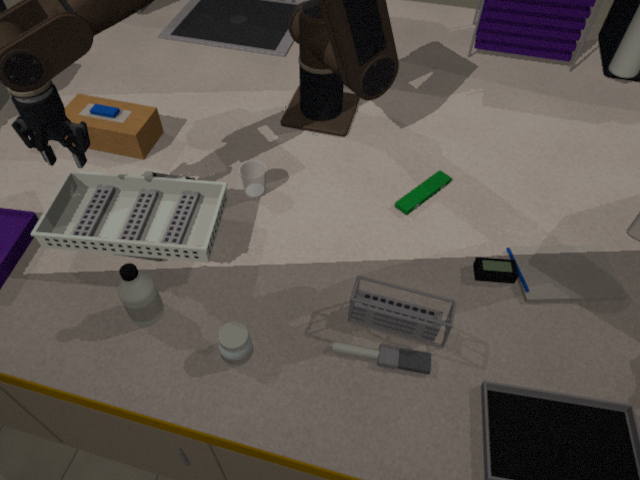

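All three lie flat, spread at about −108, 0 and +108 mm; the basket is level and the rack stack is flat. Now the record key.

Request:
step_arm --pt "-1 -0.05 0.015 0 0 0 -3" --pt "-1 -0.1 0.03 0 0 0 -6" --pt "-1 -0.155 0.048 0 0 0 -8" --pt "-1 -0.167 0.05 0 0 0 -8" --pt "-1 -0.167 0.05 -0.04 0 0 -8" --pt "-1 -0.167 0.05 -0.055 0 0 -8" --pt "-1 -0.167 0.05 -0.055 0 0 -8" --newtons 40

```text
time: 31.18
eef_pos: [0.418, -0.3259, 0.1523]
tcp_rot: [-3.141, -0.014, 0.004]
ft_force: [-0.3, 0.1, 0.2]
width: 0.0002
```

```bash
python3 - <<'E'
from h import *
st=robot.state(); save('wrist','w21'); print(st['eef_pos'],st['tcp_rot'],st['ft_force'],st['width'])
c=cam('wrist',st)
for t in('zero_key_top','record_key_top'):
  for d in robot.spot_point(t,'wrist')[:3]: print(t,d['point'],d['conf'],ray(c,d['point'],.057))
E
```

```text
[ 0.41800753 -0.32586959  0.15225326] [-3.1411759  -0.01437045  0.00430324] [-0.27570491  0.09133532  0.22165901] 0.00015229289666586528
zero_key_top [179.5, 234.5] 0.66 [ 0.41995131 -0.2380179   0.057     ]
record_key_top [316.4, 223.7] 0.93 [ 0.4276842  -0.32332561  0.057     ]
```

View pics/w21.png

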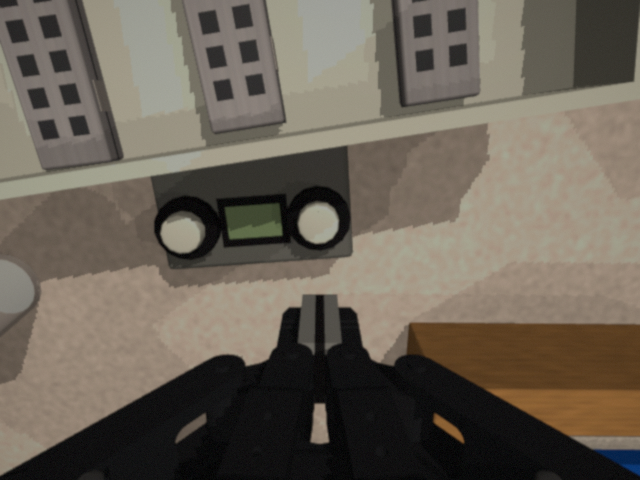

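The record cap is at (319,222), which gives (0.427, −0.323).

Request:
step_arm --pt "-1 0.008 0.002 -0.03 0 0 0" --pt "-1 0.008 0.002 -0.065 0 0 0" --pt "-1 0.008 0.002 -0.09 0 0 0" --pt "-1 0.008 0.002 -0.09 0 0 0"

```text
time: 31.82
eef_pos: [0.426, -0.324, 0.0633]
tcp_rot: [3.141, 0.014, -0.003]
ft_force: [0.3, -0.0, -0.0]
width: 0.0001
```

Request:
step_arm --pt "-1 0 0 -0.004 0 0 0" --pt "-1 0 0 -0.008 0 0 0" --pt "-1 0 0 -0.011 0 0 0" --pt "-1 0 0 -0.013 0 0 0" --pt "-1 0 0 -0.013 0 0 0"

```text
time: 32.45
eef_pos: [0.4273, -0.3255, 0.0523]
tcp_rot: [3.136, 0.014, 0.003]
ft_force: [2.5, -1.0, 3.7]
width: -0.0001
```

```bash
python3 - <<'E'
from h import *
st=robot.state(); save('wrist','w22'); print(st['eef_pos'],st['ft_force'])
E
```

```text
[ 0.42726492 -0.32554138  0.05227763] [ 2.50512356 -1.04135559  3.67126367]
```

View pics/w22.png

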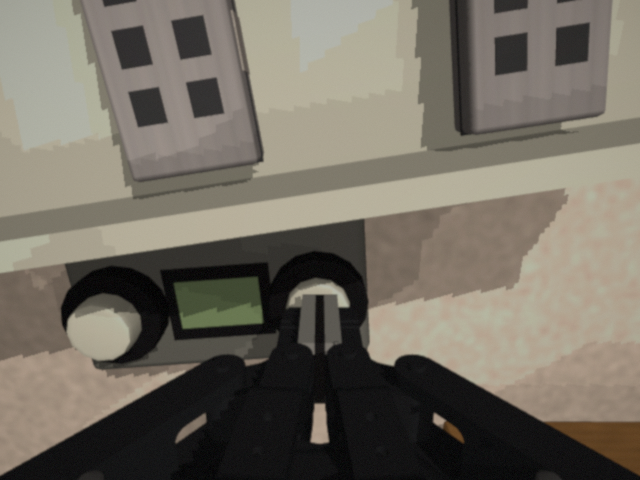

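The key is mostly down at 3.7 N. I'll push to the stop and hold.

Request:
step_arm --pt "-1 0 0 -0.003 0 0 0" --pt "-1 0 0 -0.004 0 0 0" --pt "-1 0 0 -0.005 0 0 0" --pt "-1 0 0 -0.005 0 0 0"

```text
time: 33.0
eef_pos: [0.4274, -0.3257, 0.0511]
tcp_rot: [3.138, 0.015, 0.0]
ft_force: [-6.1, 6.1, 25.6]
width: -0.0
```

It bottomed at 51.1 mm with 25 N, the same stop as the zero key. Retreating for the last checks.

Request:
step_arm --pt "-1 0 0 0.04 0 0 0" --pt "-1 0 0 0.1 0 0 0" --pt "-1 0 0 0.16 0 0 0" --pt "-1 -0.04 -0.05 0.2 0 0 0" --pt "-1 -0.08 -0.1 0.2 0 0 0" --pt "-1 -0.12 -0.15 0.2 0 0 0" --pt "-1 -0.16 -0.2 0.2 0 0 0" --pt "-1 -0.2 -0.25 0.2 0 0 0" --pt "-1 -0.22 -0.28 0.2 0 0 0" --pt "-1 -0.22 -0.28 0.2 0 0 0"

```text
time: 34.25
eef_pos: [0.2033, -0.6059, 0.2441]
tcp_rot: [-3.141, -0.007, 0.002]
ft_force: [0.7, 0.3, 0.7]
width: 0.0001
```

```bash
python3 - <<'E'
from h import *
st=robot.state(); print(st['time'],st['eef_pos'],st['ft_force'])
a=save('top','t23');b=save('scene','s23')
c=cam('top')
cass('top',k=6,z=.072)
for t,z in(('basket_floor',.054),('up3_mid',.045),('jar',0),('beaker',0),('timer',0),('brush',0),('soap',0)):
  for d in robot.spot_point(t,'top')[:2]: print(t,np.round(d['point']),round(d['conf'],2),ray(c,d['point'],z).round(3))
cv2.imwrite('pics/c23.png',np.hstack([cv2.resize(a[150:350,390:630],(400,333)),cv2.resize(b[120:333,20:276],(400,333))])[:,:,::-1])
E
```

```text
34.25 [ 0.20330964 -0.60591076  0.24409186] [0.68316334 0.32596622 0.65836987]
cas_a_mid 0.65 [563. 223.] c [ 584. -373.] size [170.  50.] ang 8.2
cas_a_mid 0.56 [356. 134.] c [772.  43.] size [80. 60.] ang 0.9
basket_floor [506. 235.] 0.71 [ 0.564 -0.267  0.054]
basket_floor [462. 240.] 0.66 [ 0.55  -0.178  0.054]
up3_mid [202. 385.] 0.85 [0.256 0.322 0.045]
up3_mid [212. 192.] 0.59 [0.636 0.326 0.045]
jar [355. 135.] 0.78 [0.782 0.035 0.   ]
beaker [402. 338.] 0.55 [ 0.355 -0.07   0.   ]
timer [120. 279.] 0.58 [0.458 0.513 0.   ]
brush [226. 160.] 0.67 [0.718 0.31  0.   ]
soap [452. 154.] 0.68 [ 0.747 -0.175  0.   ]
```

View pics/t23.png

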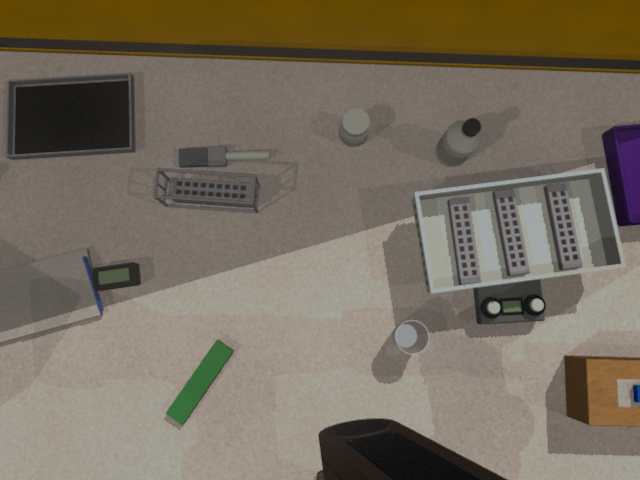

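View pics/c23.png

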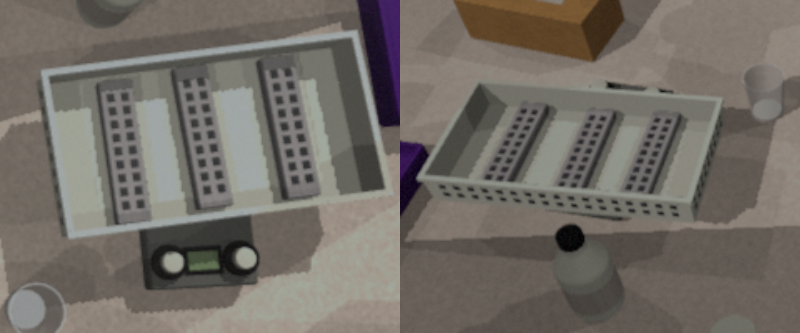

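```bash
python3 - <<'E'
from h import *
def P(n):
    f,cx,cy,T=cam(n); K=np.array([[f,0,cx],[0,f,cy],[0,0,1]]); return K@np.linalg.inv(T)[:3]
def tri(a,b):
    X=cv2.triangulatePoints(P('top'),P('scene'),np.array(a,float).T,np.array(b,float).T); return (X[:3]/X[3]).T
X=tri([(621,267),(431,292),(415,193),(605,171)],[(74,173),(226,183),(207,258),(34,234)])
print(X.round(3)); 
X0=tri([(620,269),(428,287),(415,188),(607,172)],[(75,174),(228,187),(208,262),(35,235)]); print(X0.round(3))
E
python3 - <<'E'
import cv2,numpy as np
a=cv2.imread('pics/scene0.png')[160:280,20:240];b=cv2.imread('pics/s23.png')[160:280,20:240]
cv2.imwrite('pics/cmp.png',np.vstack([cv2.resize(a,(550,300)),cv2.resize(b,(550,300))]))
E
```

```text
[[ 0.502 -0.468  0.093]
 [ 0.444 -0.106  0.1  ]
 [ 0.638 -0.078  0.075]
 [ 0.689 -0.446  0.095]]
[[ 0.499 -0.47   0.087]
 [ 0.453 -0.099  0.097]
 [ 0.647 -0.075  0.075]
 [ 0.688 -0.45   0.09 ]]
```

View pics/cmp.png

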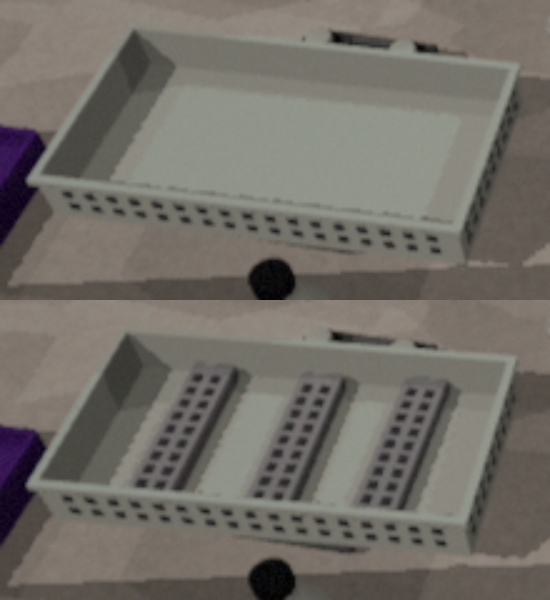

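Corner heights match the start to within measurement noise, so the basket is level and only slightly turned. Handing in.

```bash
python3 -c "
from bench import robot
print(robot.close_job())"
```

```text
the job is handed in; nothing more can be done
None
```

The load is made up, recorded and handed in at about 34 s of the 208 s allowed; closing the job gives no verdict.

- **Zero:** I pressed the zero key to its stop (z = 51 mm, about 20 N) with the basket still empty.
- **Draw:** I pulled the lowest cassette 167 mm out from under the stack. The other three sank and now lie flat in the rack.
- **Load:** The drawn cassette lies across the basket at its middle. The two loose ones, the only ones present, lie about 108 mm to either side. The green look-alike was not touched.
- **Record:** I pressed the record key to the same stop (51.1 mm, about 25 N), then moved the arm clear.

**Last checks:**
- **Cassettes:** All three lie flat on the basket floor, none on another.
- **Basket:** It is centred to within about 1 cm of its starting position. Its rim corner heights match the starting picture to within about 6 mm. That is only as fine as two-camera corner picking allows, and the corners themselves did not come out equal in either picture. It is turned about 1–2° more than at the start.
- **Keys:** Both stand up again in the pictures.
- **Bystanders:** The last positions match the start to about 1 cm.
- **Disagreements:** The network's cassette cut-out in the last top view found only one of the three loaded cassettes and also picked the jar. The placing of the other two rests on viewing the pictures.

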